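# Stow coasters and chopstick rests at the grill counter

### The arm

A 6-joint arm with a two-finger parallel gripper is mounted at the origin on the work surface. World frame = base frame: x ahead of the robot, y to its left, z up, the work surface at z = 0. Lengths are in m, angles in rad, forces in N, time in s.
With the tool pointing down it reaches from about 0.375 to 0.975 m from the base axis. Payload 3.8 kg.
Tool frame: the origin (TCP) lies at the very end of the fingers, on their centre line; the grasp point (between the pads) lies 19 mm behind it; z points along the fingers, y is the direction in which the jaws open and shut (so a half turn about z gives the same grasp; the last joint's range is limited). The gripper opens to 85 mm and grips with 20 to 120 N. Pads are 22 mm wide; open, the fingers measure 114 mm over their backs; the gripper's body (76 mm by 85 mm) begins 54 mm behind the grasp point. The pads swing forward as they close: fully open they stand 13 mm farther back than shut.
Start: joints at [-1.365, 0.264, 1.604, -0, 1.274, -0.037], TCP at [0.162, -0.655, 0.231] pointing down, gripper open.
Joint ranges: [-2.63, 2.63], [-0.94, 2.18], [0.31, 2.57], [-1.31, 4.45], [0, 2.66], [-2.55, 2.55]. Speed limits (rad/s): [2.57, 2.57, 3.14, 3.14, 3.14, 3.14].

### API

Orientations are given as a rotation vector (axis times angle).
In Python, from workcell import status, read_camera, camera_info, order gives the robot as it stands.
- The arm moves only by the tool move_arm, never from a script. Its argument "deltas" is a list of rows, each a list of 3 entries, a list of its own where there are three numbers: the turn, a rotation vector about the world's x, y, z as a fraction of full scale, then the shift along the world's x, y, z as a fraction of full scale, then the closure, from -1 (fully open) to 1 (shut), so that 0 is half open. A call has 1 to 20 rows; each row is the pose to reach, as a shift and turn from the pose commanded when the call began; what a row does not reach only later rows make up. Full scale, the value 1, is 0.1 m for a shift and pi/2 rad for a turn. A row lasts 1/8 s, in which the tool goes at most 62.5 mm and 10.7 degrees, less where a joint would pass 70% of its speed; a pose out of reach is approached as far as the arm can. A call with a number of a shift or a turn outside -1 to 1 is refused whole. A call with a gripper value outside its range is refused whole. The fingers move at their own pace and stop on an object; "grip_force" is the grip in N (left out, the last holds). Time passes only in rows, so rows that repeat a pose let the fingers close. It gives the time, the measured TCP pose, the force and the opening at its end, in the units of the state.
- status.read_state(): the state, without advancing time (a new reading comes with each control period).
- read_camera(name): name is "scene" or "top" or "wrist"; returns (picture, depth): 400x640x3 uint8, red, green, blue; 400x640 float32, m along the optical axis (not along the pixel's ray), 0 where there is no reading.
- camera_info(name): a dict with "K" (3x3 intrinsics, pixels), "R" (3x3) and "t" (3): a world point X has camera coordinates R X + t. Camera axes: x right, y down, z forward; pixel columns grow to the right and rows downward; lengths in m; the calibration is good to about 2 mm. A picture is of the moment at which its call begins: read the wrist's pose just before it. camera_info takes no time and is no camera call; for the wrist camera it gives the pose at the moment of the call.
- order.finish_job(): hands the job in, once; it reports no verdict.
The state is a dict: "time": time; "q": joint angles; "joint_vel": joint speeds; "joint_torque": joint torques, N m; "tool_pos": TCP position; "tcp_rot": TCP orientation; "wrist_force": force on the tool from outside, world axes, zero at the start; "torque": the same for the moment, N m; "width": opening from 0.0 (shut) to 1.0 (fully open).
Only numpy, scipy, OpenCV 4.12 (cv2) and the standard library are available. Lean on these libraries where they do the work, as an engineer would, in place of code of your own. Each camera call takes 0.05 s, during which the arm holds its last target. There are 200 camera calls.

### The job

Put the counter ware away. Lay the loose red coaster squarely on the other two, pick all three up as one pile and tilt the pile into the snug coaster box, one edge first under the brass keeper bar and then the other end down behind the low wall, so that all three lie flat; also lay every chopstick rest flat and crosswise, side by side, in its row of the dark tray: the long ones in the wide row, the short ones in the narrow row. Leave the bowls and the sauce bottle where they stand.

Things in the scene. Friction and masses are not known exactly. Their poses are not given: they have to be found in the camera images.
- coaster_a: red lacquered wooden coaster with a dark disc painted on top, a square slab 62 x 62 x 10 mm, about 28 g; origin at the centre of its underside, x and y along its sides, z up; at the start it lies on the counter with coaster_b on top of it
- coaster_b: red lacquered wooden coaster with a dark disc painted on top, a square slab 62 x 62 x 10 mm, about 28 g; origin at the centre of its underside, x and y along its sides, z up; at the start it lies on coaster_a, within about 1.5 mm of square
- coaster_c: red lacquered wooden coaster with a dark disc painted on top, a square slab 62 x 62 x 10 mm, about 28 g; origin at the centre of its underside, x and y along its sides, z up; at the start it lies alone on the counter, about 14 cm nearer or farther than the other two
- coaster_box: fixed wooden coaster box, 80 (x) x 78 (y) mm outside, for a level pile of three (30 mm high); origin at the centre of its underside, z up, x roughly away from the robot. Cavity 68 (x) x 66 (y) mm centred on the origin, all walls 6 mm thick. Each side wall is only two corner pieces, open between them down to the floor for fingers: x = +22 to +34 mm (40.5 mm above the counter) and x = -34 to -27 mm (18 mm)
- box_seat (a point): centre of the coaster box's floor, 6 mm above the counter; axes as the box's
- box_bar (a point): middle of the inner lower edge of the box's brass keeper bar, on the tall wall at the +x end (inner face x = +34 mm): the bar overhangs the cavity by 8 mm (x = +26 to +40), underside 40.5 and top 46.5 mm above the counter, 34.5 mm of room over the floor. A level pile cannot pass it: its +x edge must go in low first, tilted 0.15 to 0.35 rad
- box_front (a point): middle of the top inner edge of the box's low front wall at the -x end: inner face x = -34 mm, 18 mm above the counter, 12 mm above the floor
- rest_tray: fixed dark tray for chopstick rests, 150 (x) x 152 (y) mm, floor 6 mm above the counter, walls and divider 6 mm thick, tops 16 mm above the counter. Origin at the centre of its underside, z up, x roughly away from the robot. Two grey-lined rows, each 140 mm long in y: the narrow row, 56 mm wide, nearer the robot, and the wide row, 76 mm wide, beyond it
- row_short (a point): centre of the floor of the narrow row (for short rests), 6 mm above the counter, at x = -41 mm of the tray; axes as the tray's
- row_long (a point): centre of the floor of the wide row (for long rests), 6 mm above the counter, at x = +31 mm of the tray; axes as the tray's
- short_1: short blue ceramic chopstick rest: a bar 46 mm long (x) x 16 mm wide (y) x 11 mm high with an 8 mm long, 3 mm high ridge on top at each end (14 mm high there), about 22 g; origin at the centre of its underside, z up; may be absent
- long_1: long blue ceramic chopstick rest: a bar 66 mm long (x) x 16 mm wide (y) x 11 mm high with an 8 mm long, 3 mm high ridge on top at each end (14 mm high there), about 30 g; origin at the centre of its underside, z up; may be absent
- short_2: short blue ceramic chopstick rest: a bar 46 mm long (x) x 16 mm wide (y) x 11 mm high with an 8 mm long, 3 mm high ridge on top at each end (14 mm high there), about 22 g; origin at the centre of its underside, z up; may be absent
- long_2: long blue ceramic chopstick rest: a bar 66 mm long (x) x 16 mm wide (y) x 11 mm high with an 8 mm long, 3 mm high ridge on top at each end (14 mm high there), about 30 g; origin at the centre of its underside, z up; may be absent
- short_3: short blue ceramic chopstick rest: a bar 46 mm long (x) x 16 mm wide (y) x 11 mm high with an 8 mm long, 3 mm high ridge on top at each end (14 mm high there), about 22 g; origin at the centre of its underside, z up; may be absent
- long_3: long blue ceramic chopstick rest: a bar 66 mm long (x) x 16 mm wide (y) x 11 mm high with an 8 mm long, 3 mm high ridge on top at each end (14 mm high there), about 30 g; origin at the centre of its underside, z up; may be absent
- bowl_1: dark glazed bowl, 110 mm across, 50 mm high, standing beyond the work; origin at the centre of its underside; leave it alone
- bowl_2: second such bowl; leave it alone
- sauce_bottle: amber glass sauce bottle, 56 mm across, 150 mm high, standing to the right; origin at the centre of its underside; leave it alone
Things that resemble listed ones, but are neither listed nor needed, are in the scene too. Leave any turquoise look-alike of the coaster_b alone.

How it is judged:
On the way, in this order (a step that is already met when the one before it is completed fails the run):
1. the three coasters are lifted clear of the counter together, as one pile (height (world z) of each of coaster_a, coaster_b, coaster_c above 0.03 m and distance between coaster_a and coaster_b below 0.025 m and distance between each of coaster_b, coaster_a and coaster_c below 0.025 m), for 0.2 s.
2. the pile enters the coaster box tilted (each coaster more than 0.1 rad), still together (angle between each of coaster_a, coaster_b, coaster_c's own z axis and vertical above 0.1 rad and distance between each of coaster_a, coaster_b, coaster_c and box_seat below 0.045 m and distance between coaster_a and coaster_b below 0.025 m and distance between each of coaster_b, coaster_a and coaster_c below 0.025 m), for 0.05 s.
3. all three coasters lie flat in the box, under the keeper bar (x of coaster_a in the frame of box_seat between -0.006 and 0.006 m and y of coaster_a in the frame of box_seat between -0.006 and 0.006 m and z of each of coaster_a, coaster_b, coaster_c in the frame of box_seat below 0.0225 m and angle between each of coaster_a, coaster_b, coaster_c's own z axis and vertical below 0.06 rad and x of coaster_b in the frame of box_seat between -0.006 and 0.006 m and y of coaster_b in the frame of box_seat between -0.006 and 0.006 m and x of coaster_c in the frame of box_seat between -0.006 and 0.006 m and y of coaster_c in the frame of box_seat between -0.006 and 0.006 m), for 0.3 s.
At the end, for the whole second after the job is handed in: Coasters flat in the box: centres within 6 mm of the seat each way, tilt under 0.06 rad, piled no more than 2.5 mm high of nominal. Every rest present flat on its row's floor: within 10 mm of its middle line, 66 mm of its centre along it, 0.4 rad of crosswise. All at rest (all of step 3 and x of short_1 in the frame of row_short between -0.01 and 0.01 m and y of short_1 in the frame of row_short between -0.066 and 0.066 m and z of each of short_1, short_2, short_3 in the frame of row_short below 0.003 m and angle between each of short_1, long_1, short_2, long_2, short_3, long_3's own z axis and vertical below 0.1 rad and angle between the x axis of each of short_1, long_1, short_2, long_2, short_3, long_3 and the x axis of rest_tray, either way round below 0.4 rad and x of long_1 in the frame of row_long between -0.01 and 0.01 m and y of long_1 in the frame of row_long between -0.066 and 0.066 m and z of each of long_1, long_2, long_3 in the frame of row_long below 0.003 m and x of short_2 in the frame of row_short between -0.01 and 0.01 m and y of short_2 in the frame of row_short between -0.066 and 0.066 m and x of long_2 in the frame of row_long between -0.01 and 0.01 m and y of long_2 in the frame of row_long between -0.066 and 0.066 m and x of short_3 in the frame of row_short between -0.01 and 0.01 m and y of short_3 in the frame of row_short between -0.066 and 0.066 m and x of long_3 in the frame of row_long between -0.01 and 0.01 m and y of long_3 in the frame of row_long between -0.066 and 0.066 m and linear speed of each of coaster_a, coaster_b, coaster_c, short_1, long_1, short_2, long_2, short_3, long_3 below 0.02 m/s); the robot touches nothing.
It fails at once if the first bowl is shoved aside (40 mm) or tipped (distance of bowl_1 from where it was at the start of the episode above 0.04 m or angle between bowl_1's own z axis and vertical above 0.5 rad).
It fails at once if the second bowl is shoved aside (40 mm) or tipped (distance of bowl_2 from where it was at the start of the episode above 0.04 m or angle between bowl_2's own z axis and vertical above 0.5 rad).
It fails at once if the sauce bottle is shoved aside (40 mm) or tipped (distance of sauce_bottle from where it was at the start of the episode above 0.04 m or angle between sauce_bottle's own z axis and vertical above 0.5 rad).
Of short_1, long_1, short_2, long_2, short_3, long_3 only 4 to 6 are there at a start; the rules pass over those that are not, and their reading is None.
At some moment in a run one of short_1, long_1, short_2, long_2, short_3, long_3 may be knocked a few centimetres aside while the robot is not near it.
It also fails if it takes over 210 s, if anything falls off the work surface, if the arm or the gripper's body presses on something with over 40 N, if the wrist force passes 120 N, or if a joint passes its speed limit or range.

## Working session

There is one attempt and no reset: what is moved stays moved. The work goes in short steps, Python scripts to look and compute and a tool call to move; the robot and the scene stay as the last step left them, time stands still between calls to the robot, and variables do not carry over. Pictures are saved under pics/ and viewed, about 12 in all and at most 16, crops included, and the job is handed in when it is done.

Besides the shell and the picture viewer there is one more tool, called after "Call:" by a JSON object that holds its "method" and its "body", one argument or row to a line. move_arm: Moves the arm, as the interface text tells. Its arguments: {"type":"object","properties":{"deltas":{"type":"array","items":{"type":"array"}},"grip_force":{"type":"number"}},"required":["deltas"]}

```bash
ls; mkdir -p pics; cat > h.py <<'E'
import numpy as np, cv2
from workcell import status, read_camera, camera_info, order
def snap(name,fn=None):
    ci=camera_info(name); im,d=read_camera(name)
    if fn: cv2.imwrite('pics/'+fn,im[:,:,::-1])
    return im,d,ci
def world(d,ci):
    v,u=np.mgrid[0:d.shape[0],0:d.shape[1]]
    K=np.array(ci['K']);R=np.array(ci['R']);t=np.array(ci['t'])
    P=np.stack([(u-K[0,2])/K[0,0]*d,(v-K[1,2])/K[1,1]*d,d],-1)
    return (P-t)@R
def proj(X,ci):
    p=(np.array(ci['K'])@(np.array(ci['R'])@np.array(X).T+np.array(ci['t'])[:,None])).T
    return p[:,:2]/p[:,2:]
E
python3 - <<'E'
from h import *
s=status.read_state();print({k:np.round(v,3) for k,v in s.items()})
im,d,ci=snap('top','top0.png');np.savez('top0.npz',im=im,d=d)
print(ci)
im,d,ci=snap('scene','scene0.png');print(ci)
E
```

```text
pics
{'time': np.float64(0.0), 'q': array([-1.365,  0.265,  1.605, -0.   ,  1.274, -0.037]), 'joint_vel': array([-0.001, -0.001, -0.   , -0.002,  0.   ,  0.001]), 'joint_torque': array([ 0.0000e+00, -5.1511e+01, -3.6731e+01,  0.0000e+00,  1.3000e-02,
       -0.0000e+00]), 'tool_pos': array([ 0.162, -0.654,  0.23 ]), 'tcp_rot': array([-3.116, -0.38 ,  0.   ]), 'wrist_force': array([0.01 , 0.671, 0.288]), 'torque': array([-0.015, -0.022, -0.011]), 'width': np.float64(0.999)}
{'K': array([[497.86840102,   0.        , 326.80732371],
       [  0.        , 497.86840102, 202.67756612],
       [  0.        ,   0.        ,   1.        ]]), 'R': array([[-2.08849207e-02, -9.99775903e-01, -3.45902662e-03],
       [-9.80658268e-01,  2.11587717e-02, -1.94580750e-01],
       [ 1.94610334e-01, -6.71680465e-04, -9.80880404e-01]]), 't': array([-0.0423153 ,  0.52874287,  1.24882769])}
{'K': array([[419.08497714,   0.        , 314.46512558],
       [  0.        , 419.08497714, 201.0204551 ],
       [  0.        ,   0.        ,   1.        ]]), 'R': array([[-0.86158668,  0.50727279,  0.01851238],
       [ 0.28867067,  0.51964415, -0.80413879],
       [-0.41753758, -0.68749129, -0.59415326]]), 't': array([ 0.50414317, -0.06207114,  1.31061039])}
```

View pics/top0.png

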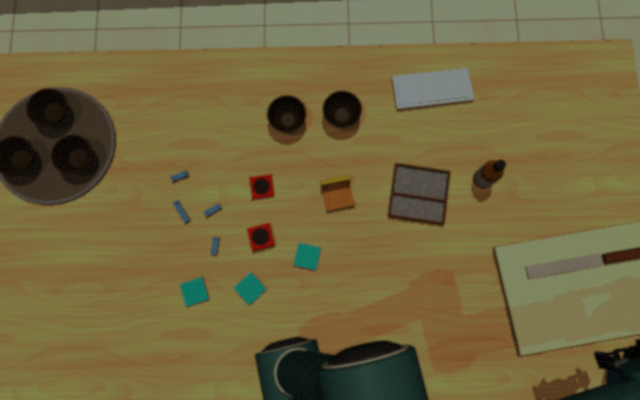

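View pics/scene0.png

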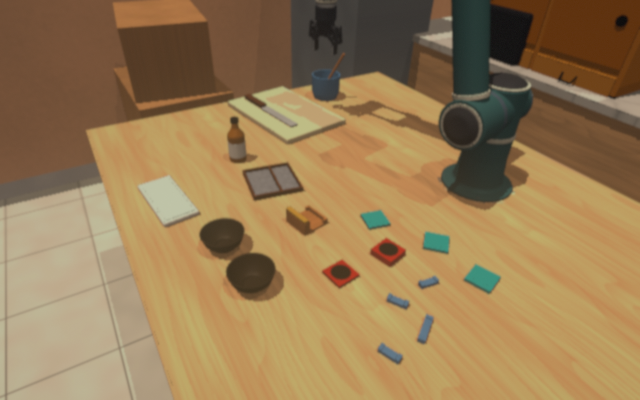

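Top view: red coasters at (262,187) and (261,237), the box at (338,194), the tray at (419,194), and four blue rests at (180,176), (181,211), (213,210), (215,245). Next I'll measure them.

```bash
cat >> h.py <<'E'
def blobs(mask,W,amin=20):
    n,l,st,c=cv2.connectedComponentsWithStats(mask.astype(np.uint8))
    out=[]
    for i in range(1,n):
        if st[i,4]<amin: continue
        P=W[(l==i)]; P=P[np.isfinite(P).all(1)]
        zt=np.percentile(P[:,2],80)
        T=P[P[:,2]>zt-.004]
        r=cv2.minAreaRect((T[:,:2]*1000).astype(np.float32))
        out.append(dict(px=c[i].round(),n=st[i,4],z=zt*1000,c=np.round(r[0],1),size=np.round(r[1],1),ang=round(r[2],1)))
    return out
def masks(im):
    h=cv2.cvtColor(im,cv2.COLOR_RGB2HSV).astype(int);H,S,V=h[...,0],h[...,1],h[...,2]
    return dict(blue=(H>98)&(H<125)&(S>90)&(V>50),red=((H<6)|(H>174))&(S>170)&(V>60))
E
python3 - <<'E'
from h import *
z=np.load('top0.npz');im,d=z['im'],z['d'];ci=camera_info('top');W=world(d,ci)
for k,m in masks(im).items():
    print(k)
    for b in blobs(m,W): print(b)
for p in [(338,194),(338,182),(338,202),(419,194),(447,170),(396,165),(390,219),(443,223),(321,181),(350,180),(326,210),(354,207)]: print(p,W[p[1],p[0]].round(3))
E
```

```text
blue
{'px': array([179., 176.]), 'n': np.int32(54), 'z': np.float64(14.23199220107873), 'c': array([618.7, 345.9]), 'size': array([10.1, 38.3]), 'ang': 21.0}
{'px': array([181., 211.]), 'n': np.int32(79), 'z': np.float64(14.509317998358137), 'c': array([399.2, 158.1]), 'size': array([488.9,  28.9]), 'ang': 56.0}
{'px': array([212., 210.]), 'n': np.int32(60), 'z': np.float64(14.19085136513567), 'c': array([521.5, 254. ]), 'size': array([12.4, 40.1]), 'ang': 27.6}
{'px': array([215., 246.]), 'n': np.int32(56), 'z': np.float64(14.1351804583068), 'c': array([345.1, 105.5]), 'size': array([344.4,  35.8]), 'ang': 60.0}
red
{'px': array([262., 187.]), 'n': np.int32(238), 'z': np.float64(12.732334333535377), 'c': array([437.7,  57.3]), 'size': array([387.7,  66.7]), 'ang': 24.2}
{'px': array([261., 237.]), 'n': np.int32(272), 'z': np.float64(22.180408764526288), 'c': array([446.5, 123.3]), 'size': array([58.5, 57.5]), 'ang': 13.6}
(338, 194) [ 0.56  -0.084  0.005]
(338, 182) [ 0.592 -0.085  0.013]
(338, 202) [ 0.538 -0.084  0.004]
(419, 194) [ 0.555 -0.304  0.007]
(447, 170) [ 0.617 -0.381  0.02 ]
(396, 165) [ 0.635 -0.244  0.016]
(390, 219) [ 0.49  -0.223 -0.001]
(443, 223) [ 0.474 -0.363  0.011]
(321, 181) [ 0.588 -0.039  0.046]
(350, 180) [ 0.6   -0.119 -0.   ]
(326, 210) [ 0.515 -0.051  0.014]
(354, 207) [ 0.525 -0.127 -0.003]
```

```bash
python3 - <<'E'
from h import *
ci=camera_info('wrist');print(ci['K']);R=np.array(ci['R']);print(R.round(3),(-R.T@ci['t']).round(3))
E
```

```text
[[301.3301319    0.         311.57237386]
 [  0.         301.3301319  195.91165519]
 [  0.           0.           1.        ]]
[[ 0.24  -0.971 -0.001]
 [-0.918 -0.227  0.324]
 [-0.315 -0.077 -0.946]] [ 0.243 -0.634  0.373]
```

Call:
{"method": "move_arm", "body": {
  "deltas": [
    [[0,0,0],[1,1,0.5],-1],
    [[0,0,0],[1,1,0.5],-1],
    [[0,0,0],[1,1,0.5],-1],
    [[0,0,0],[1,1,0.5],-1]
  ]
}}

```text
time: 0.6
tool_pos: [0.2634, -0.5546, 0.282]
tcp_rot: [3.116, 0.384, 0.0]
wrist_force: [0.5, -0.5, 0.2]
width: 0.996
```

Call:
{"method": "move_arm", "body": {
  "deltas": [
    [[0,0,0],[1,1,0],-1],
    [[0,0,0],[1,1,0],-1],
    [[0,0,0],[1,1,0],-1],
    [[0,0,0],[1,1,0],-1]
  ]
}}

```text
time: 1.1
tool_pos: [0.3619, -0.4555, 0.2804]
tcp_rot: [-3.118, -0.382, 0.002]
wrist_force: [-0.5, 0.4, 0.1]
width: 1.002
```

Call:
{"method": "move_arm", "body": {
  "deltas": [
    [[0,0,0],[0.7,1,0],-1],
    [[0,0,0],[0.7,1,0],-1],
    [[0,0,0],[0.7,1,0],-1],
    [[0,0,0],[0.7,1,0],-1]
  ]
}}

```text
time: 1.6
tool_pos: [0.4313, -0.3569, 0.281]
tcp_rot: [3.118, 0.379, -0.002]
wrist_force: [-0.2, -0.8, 0.0]
width: 1.003
```

Call:
{"method": "move_arm", "body": {
  "deltas": [
    [[0,0,0],[0.2,1,0],-1],
    [[0,0,0],[0.2,1,0],-1],
    [[0,0,0],[0.2,1,0],-1],
    [[0,0,0],[0.2,1,0],-1]
  ]
}}

```text
time: 2.1
tool_pos: [0.4517, -0.2572, 0.2813]
tcp_rot: [3.118, 0.378, -0.001]
wrist_force: [-0.6, 0.1, -0.3]
width: 1.004
```

Call:
{"method": "move_arm", "body": {
  "deltas": [
    [[0,0,0],[0,1,0],-1],
    [[0,0,0],[0,1,0],-1],
    [[0,0,0],[0,1,0],-1],
    [[0,0,0],[0,1,0],-1]
  ]
}}

```text
time: 2.6
tool_pos: [0.4523, -0.1569, 0.2814]
tcp_rot: [3.118, 0.378, -0.0]
wrist_force: [-1.6, -0.7, -0.9]
width: 0.999
```

```bash
python3 - <<'E'
from h import *
s=status.read_state();print({k:np.round(v,3) for k,v in s.items()})
im,d,ci=snap('wrist','w1.png');np.savez('w1.npz',im=im,d=d,**ci)
R=np.array(ci['R']);print(R.round(3),(-R.T@ci['t']).round(3))
E
```

```text
{'time': np.float64(2.6), 'q': array([-3.850e-01, -1.440e-01,  1.943e+00, -1.000e-03,  1.342e+00,
        9.440e-01]), 'joint_vel': array([-0.007,  0.006, -0.003,  0.003,  0.003,  0.004]), 'joint_torque': array([ 5.2800e-01, -2.9674e+01, -3.7297e+01,  4.4000e-02,  2.8000e-02,
       -0.0000e+00]), 'tool_pos': array([ 0.452, -0.157,  0.281]), 'tcp_rot': array([ 3.118,  0.378, -0.   ]), 'wrist_force': array([-1.588, -0.669, -0.939]), 'torque': array([-0.016,  0.029,  0.003]), 'width': np.float64(0.999)}
[[ 0.239 -0.971  0.002]
 [-0.919 -0.225  0.324]
 [-0.314 -0.079 -0.946]] [ 0.534 -0.136  0.424]
```

View pics/w1.png

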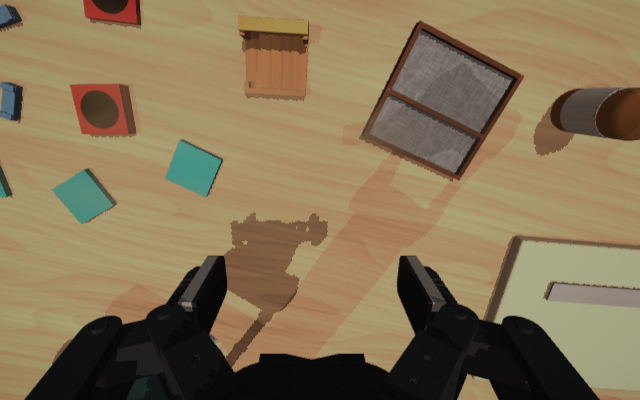

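Box at about (277,60), tray (445,100), pile (103,110), coaster_c at the top edge (113,5). I'll fit the fixtures from this picture, then move left.

```bash
python3 - <<'E'
from h import *
z=np.load('w1.npz');W=world(z['d'],z);W[z['d']<.05]=np.nan
def rect(m):
    P=W[m];P=P[np.isfinite(P).all(1)]
    r=cv2.minAreaRect((P[:,:2]*1000).astype(np.float32));return len(P),np.round(r[0],1),np.round(r[1],1),round(r[2],2),np.round(np.median(P,0)*1000,1)
v,u=np.mgrid[0:400,0:640]
bx=(u>225)&(u<320)&(v>8)&(v<108);Z=W[...,2]
print('bar',rect(bx&(Z>.0435)&(Z<.05)))
print('low',rect(bx&(Z>.0145)&(Z<.021)))
print('all>.012',rect(bx&(Z>.013)))
print('floor z',np.nanmedian(Z[50:80,260:295]), 'counter',np.nanmedian(Z[200:215,400:420]))
t=(u>350)&(u<530)&(v>10)&(v<190)
print('tray',rect(t&(Z>.012)&(Z<.02)));print('trayz',np.nanmedian(Z[60:80,430:470]))
for b in blobs(masks(z['im'])['red'],np.where(np.isfinite(W),W,np.nan)): print(b)
E
```

```text
bar (1014, array([593. , -78.1]), array([14.4, 77.6]), 10.48, array([592.8, -77.9,  46.6]))
low (380, array([557. , -84.5]), array([72.3, 78. ]), 10.45, array([525.2, -89.9,  17.9]))
all>.012 (1522, array([560.7, -83.8]), array([80., 78.]), 10.42, array([589.3, -80.1,  46. ]))
floor z 0.005995689780523333 counter 1.0973192019734036e-05
tray (3115, array([ 557.7, -304.3]), array([153.1, 150.5]), 79.86, array([ 557. , -303.3,   16. ]))
trayz 0.00653349304960434
{'px': array([112.,  12.]), 'n': np.int32(729), 'z': np.float64(10.643504659740845), 'c': array([568.6, 120.2]), 'size': array([24.1, 61.9]), 'ang': 7.9}
{'px': array([ 91., 103.]), 'n': np.int32(753), 'z': np.float64(20.39897864621648), 'c': array([448.7, 124.9]), 'size': array([58.5, 60.8]), 'ang': 13.8}
```

Call:
{"method": "move_arm", "body": {
  "deltas": [
    [[0,0,0],[0,1,0],-1],
    [[0,0,0],[0,1,0],-1],
    [[0,0,0],[0,1,0],-1],
    [[0,0,0],[0,1,0],-1]
  ]
}}

```text
time: 3.15
tool_pos: [0.4526, -0.0565, 0.2813]
tcp_rot: [3.118, 0.379, -0.0]
wrist_force: [-0.1, 0.3, 0.1]
width: 0.994
```

Call:
{"method": "move_arm", "body": {
  "deltas": [
    [[0,0,0],[0,1,0],-1],
    [[0,0,0],[0,1,0],-1],
    [[0,0,0],[0,1,0],-1],
    [[0,0,0],[0,1,0],-1]
  ]
}}

```text
time: 3.65
tool_pos: [0.4526, 0.0435, 0.2812]
tcp_rot: [3.118, 0.379, -0.0]
wrist_force: [0.1, 0.2, -0.2]
width: 1.0
```

Call:
{"method": "move_arm", "body": {
  "deltas": [
    [[0,0,0],[0,1,0],-1],
    [[0,0,0],[0,1,0],-1],
    [[0,0,0],[0,1,0],-1],
    [[0,0,0],[0,1,0],-1],
    [[0,0,0],[0,1,0],-1]
  ]
}}

```text
time: 4.28
tool_pos: [0.4525, 0.1433, 0.2812]
tcp_rot: [3.118, 0.377, -0.0]
wrist_force: [0.2, 0.2, 0.4]
width: 0.999
```

```bash
python3 - <<'E'
from h import *
s=status.read_state();print(s['tool_pos'],s['q'].round(2))
im,d,ci=snap('wrist','w2.png');np.savez('w2.npz',im=im,d=d,**ci)
W=world(d,ci);W[d<.05]=np.nan
for k,m in masks(im).items():
    print(k)
    for b in blobs(m,W): print(b)
E
```

```text
[0.45251268 0.14334068 0.28123096] [ 0.25 -0.15  1.95 -0.    1.34  1.58]
blue
red
{'px': array([353.,  56.]), 'n': np.int32(1403), 'z': np.float64(10.812796596655902), 'c': array([586.9, 123. ]), 'size': array([61. , 61.9]), 'ang': 7.4}
{'px': array([325., 170.]), 'n': np.int32(750), 'z': np.float64(20.616334748367155), 'c': array([445. , 122.7]), 'size': array([53.7, 60.4]), 'ang': 13.3}
```

View pics/w2.png

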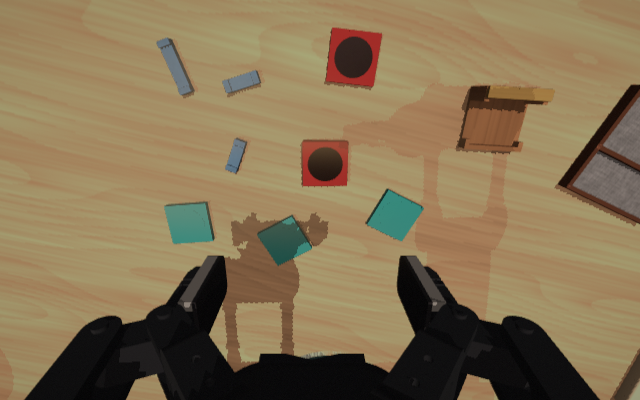

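Coaster c at (353,56), pile (325,163), one long rest (175,67), shorts (241,81) and (236,155). The fourth rest is out of view, above the frame. Next I'll measure by height.

```bash
cat >> h.py <<'E'
def tall(d,ci,zlo,zhi,box=None,amin=150,dz=None):
    W=world(d,ci);Z=W[...,2];m=(d>.05)&(Z>zlo)&(Z<zhi)
    if box: m&=(W[...,0]>box[0])&(W[...,0]<box[1])&(W[...,1]>box[2])&(W[...,1]<box[3])
    n,l,st,c=cv2.connectedComponentsWithStats(m.astype(np.uint8))
    for i in range(1,n):
        if st[i,4]<amin: continue
        P=W[l==i];r=cv2.minAreaRect((P[:,:2]*1000).astype(np.float32))
        print(c[i].round(),st[i,4],'c',np.round(r[0],1),'size',np.round(r[1],1),'ang',round(r[2],1),'z',np.round(np.percentile(P[:,2],[50,95])*1000,1))
E
python3 - <<'E'
from h import *
z=np.load('w2.npz');d=z['d']
tall(d,z,.0075,.03,(.38,.8,.02,.5))
print('pile top');tall(d,z,.0175,.03,(.38,.8,.02,.5))
E
```

```text
[353.  56.] 2662 c [587.4 123.1] size [62.  62.1] ang 7.7 z [10.2 11.6]
[174.  65.] 774 c [522.9 338.9] size [66.1 16.7] ang 32.3 z [11.2 14.5]
[241.  81.] 496 c [525.9 254.8] size [16.  46.3] ang 30.1 z [11.5 14.7]
[235. 155.] 401 c [429.2 246.8] size [16.2 45.8] ang 81.7 z [11.3 14.6]
[325. 162.] 2069 c [449.1 124.3] size [62.2 61.9] ang 13.7 z [20.1 21.3]
[381. 208.] 276 c [405.9  27.7] size [17.  51.8] ang 87.6 z [ 9.9 11.4]
pile top
[325. 163.] 2023 c [449.  124.3] size [62.  61.9] ang 13.9 z [20.1 21.4]
```

```bash
python3 - <<'E'
from h import *
z=np.load('w2.npz');d=z['d'];W=world(d,z)
m=(d>.05)&(W[...,2]>.2);m[:, :180]=0;m[:,445:]=0
P=W[m];print(len(P),np.percentile(P[:,2],[0,.5,1,2,5])*1000)
Q=P[P[:,2]<np.percentile(P[:,2],1)];
for s in (0,1):
    q=Q[(Q[:,1]>.1433)==s];print(len(q),q.mean(0).round(4) if len(q) else '')
E
```

```text
18561 [293.99337258 296.80484284 298.19472435 300.57769658 305.73509239]
89 [0.4636 0.1025 0.2966]
97 [0.444  0.1862 0.2966]
```

Call:
{"method": "move_arm", "body": {
  "deltas": [
    [[0,0,-0.068],[0.7,-0.2,-0.5],-1],
    [[0,0,-0.068],[0.7,-0.2,-1],-1],
    [[0,0,-0.068],[0.7,-0.2,-1],-1],
    [[0,0,-0.068],[0.7,-0.2,-1],-1],
    [[0,0,-0.068],[0.7,-0.2,-1],-1]
  ]
}}

```text
time: 4.95
tool_pos: [0.5235, 0.1251, 0.184]
tcp_rot: [-3.134, -0.213, -0.007]
wrist_force: [-0.1, 1.4, 0.2]
width: 0.997
```

Call:
{"method": "move_arm", "body": {
  "deltas": [
    [[0,0,0],[0.65,0,0],-1],
    [[0,0,0],[0.65,0,-0.5],-1],
    [[0,0,0],[0.65,0,-1],-1],
    [[0,0,0],[0.65,0,-1],-1],
    [[0,0,0],[0.65,0,-1],-1],
    [[0,0,0],[0.65,0,-1],-1]
  ]
}}

```text
time: 5.7
tool_pos: [0.5898, 0.1254, 0.0851]
tcp_rot: [-3.134, -0.214, -0.01]
wrist_force: [0.8, -0.3, 0.5]
width: 1.004
```

```bash
python3 - <<'E'
from h import *
s=status.read_state();print(s['tool_pos'].round(4),s['tcp_rot'].round(4),s['wrist_force'].round(2))
im,d,ci=snap('wrist','w3.png')
tall(d,ci,.0075,.013,(.5,.66,.05,.2));
W=world(d,ci);m=(d>.05)&(W[...,2]>.06);m[:, :180]=0;m[:,445:]=0
P=W[m];print(np.percentile(P[:,2],[0,.5,1,2,5])*1000)
E
```

```text
[0.5898 0.1254 0.0851] [-3.1337 -0.2139 -0.0097] [ 0.76 -0.32  0.49]
[314. 208.] 5948 c [587.4 123.3] size [62.3 62.1] ang 7.4 z [10.1 11.2]
[ 97.60416423 100.63635148 102.13699706 104.40699914 109.57188883]
```

```bash
python3 - <<'E'
from h import *
from scipy.spatial.transform import Rotation as Ro
for i in range(4):
    s=status.read_state();print(s['time'],s['tool_pos'].round(4),s['tcp_rot'].round(4),s['joint_vel'].round(3),Ro.from_rotvec(s['tcp_rot']).as_matrix()[:,2].round(4)); read_camera('wrist')
E
```

```text
5.75 [0.5895 0.1253 0.0847] [-3.1337 -0.2137 -0.0088] [-0.001  0.007  0.011 -0.001 -0.004 -0.002] [ 5.6e-03  9.0e-04 -1.0e+00]
5.8 [0.5891 0.1252 0.0842] [-3.1338 -0.2136 -0.0074] [-0.001  0.009  0.014 -0.001 -0.003  0.002] [ 4.7e-03  8.0e-04 -1.0e+00]
5.85 [0.5887 0.1251 0.0836] [-3.1339 -0.2135 -0.0059] [-0.001  0.011  0.012  0.002 -0.001  0.002] [ 3.7e-03  6.0e-04 -1.0e+00]
5.9 [0.5883 0.125  0.083 ] [-3.1341 -0.2135 -0.0044] [-0.     0.009  0.008  0.003 -0.001 -0.   ] [ 2.8e-03  5.0e-04 -1.0e+00]
```

Call:
{"method": "move_arm", "body": {
  "deltas": [
    [[0,0,0],[0,-0.01,-0.4],-1],
    [[0,0,0],[0,-0.01,-0.7],-1],
    [[0,0,0],[0,-0.01,-0.82],-1],
    [[0,0,0],[0,-0.01,-0.82],-1],
    [[0,0,0],[0,-0.01,-0.82],-1],
    [[0,0,0],[0,-0.01,-0.82],-1],
    [[0,0,0],[0,-0.01,-0.82],-1],
    [[0,0,0],[0,-0.01,-0.82],-1]
  ]
}}

```text
time: 6.95
tool_pos: [0.5876, 0.1239, -0.0002]
tcp_rot: [-3.134, -0.213, -0.001]
wrist_force: [0.5, 0.1, -0.1]
width: 1.0
```

```bash
python3 - <<'E'
from h import *
s=status.read_state();print(s['tool_pos'].round(4),s['tcp_rot'].round(4),s['wrist_force'].round(2))
E
```

```text
[ 5.876e-01  1.239e-01 -2.000e-04] [-3.1343e+00 -2.1340e-01 -1.3000e-03] [ 0.54  0.06 -0.1 ]
```

Down a further 2.5 mm, close gently, lift.

Call:
{"method": "move_arm", "body": {
  "deltas": [
    [[0,0,0],[0,0,-0.025],-0.6],
    [[0,0,0],[0,0,-0.025],0],
    [[0,0,0],[0,0,-0.025],0],
    [[0,0,0],[0,0,-0.025],0],
    [[0,0,0],[0,0,-0.025],0],
    [[0,0,0],[0,0,-0.025],0],
    [[0,0,0],[0,0,-0.025],0]
  ],
  "grip_force": 25
}}

```text
time: 7.82
tool_pos: [0.5872, 0.1238, -0.0033]
tcp_rot: [3.134, 0.213, -0.0]
wrist_force: [-0.5, -0.5, 0.5]
width: 0.718
```

Call:
{"method": "move_arm", "body": {
  "deltas": [
    [[0,0,0],[0,0,0.2],0],
    [[0,0,0],[0,0,0.5],0],
    [[0,0,0],[0,0,0.8],0],
    [[0,0,0],[0,0,0.8],0],
    [[0,0,0],[0,0,0.8],0],
    [[0,0,0],[0,0,0.8],0],
    [[0,0,0],[0,0,0.8],0]
  ]
}}

```text
time: 8.7
tool_pos: [0.5863, 0.1236, 0.0754]
tcp_rot: [3.134, 0.213, -0.004]
wrist_force: [0.9, 0.4, -0.6]
width: 0.711
```

```bash
python3 - <<'E'
from h import *
s=status.read_state();print(s['tool_pos'].round(4),s['tcp_rot'].round(4),s['wrist_force'].round(2),s['width'])
im,d,ci=snap('wrist','w4.png')
m=masks(im)['red'];W=world(d,ci);W[d<.05]=np.nan
for b in blobs(m,W): print(b)
P=W[(W[...,2]>.03)&m];print(np.percentile(P[:,2],[5,50,95]))
E
```

```text
[0.5863 0.1236 0.0754] [ 3.1341  0.2134 -0.0039] [ 0.86  0.41 -0.6 ] 0.7106821235486881
{'px': array([308., 273.]), 'n': np.int32(9132), 'z': np.float64(89.23645142409883), 'c': array([586.1, 124.2]), 'size': array([63. , 61.8]), 'ang': 7.6}
[0.08695731 0.08882513 0.08979491]
```

View pics/w4.png

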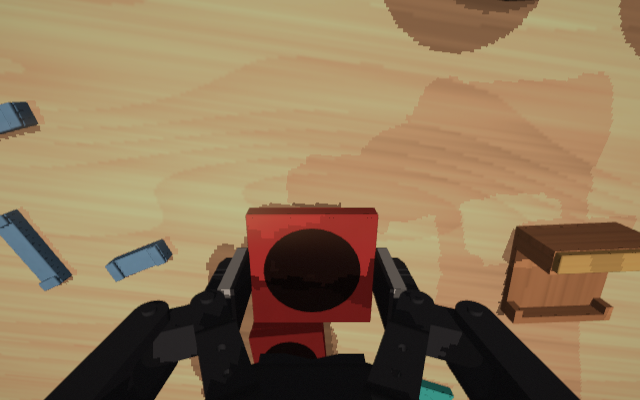

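Call:
{"method": "move_arm", "body": {
  "deltas": [
    [[0,0,0.03],[-0.5,0,0],0],
    [[0,0,0.068],[-1,0,0],0],
    [[0,0,0.068],[-1,0,0],0],
    [[0,0,0.068],[-1,0,0],0]
  ]
}}

```text
time: 9.25
tool_pos: [0.4878, 0.1239, 0.077]
tcp_rot: [-3.118, -0.38, -0.002]
wrist_force: [-0.6, 0.6, 0.1]
width: 0.716
```

Call:
{"method": "move_arm", "body": {
  "deltas": [
    [[0,0,0],[-0.3,0,0],0],
    [[0,0,0],[-0.38,0,-0.2],0],
    [[0,0,0],[-0.38,0,-0.4],0],
    [[0,0,0],[-0.38,0,-0.5],0],
    [[0,0,0],[-0.38,0,-0.5],0],
    [[0,0,0],[-0.38,0,-0.5],0],
    [[0,0,0],[-0.38,0,-0.5],0],
    [[0,0,0],[-0.38,0,-0.5],0]
  ]
}}

```text
time: 10.25
tool_pos: [0.4498, 0.1239, 0.0273]
tcp_rot: [-3.118, -0.38, -0.002]
wrist_force: [0.1, -0.5, 0.0]
width: 0.719
```

```bash
python3 - <<'E'
from h import *
for i in range(3):
    s=status.read_state();print(s['tool_pos'].round(4),s['tcp_rot'].round(4),s['wrist_force'].round(2),s['width'])
    im,d,ci=snap('wrist','w5.png')
m=masks(im)['red'];W=world(d,ci);W[d<.05]=np.nan
for b in blobs(m,W): print(b)
E
```

```text
[0.4498 0.1239 0.0273] [-3.1184e+00 -3.8050e-01 -1.7000e-03] [ 0.11 -0.46  0.01] 0.7186625983220182
[0.4497 0.1239 0.0272] [-3.1184e+00 -3.8050e-01 -1.5000e-03] [0.03 0.2  0.07] 0.719430811856907
[0.4495 0.1239 0.0271] [-3.1184e+00 -3.8050e-01 -1.0000e-03] [ 0.38  0.03 -0.16] 0.7157228645143364
{'px': array([313., 248.]), 'n': np.int32(9404), 'z': np.float64(40.944106628747576), 'c': array([449.3, 124.4]), 'size': array([63. , 61.8]), 'ang': 13.9}
```

Call:
{"method": "move_arm", "body": {
  "deltas": [
    [[0,0,0],[0,0,-0.05],0],
    [[0,0,0],[0,0,-0.09],0],
    [[0,0,0],[0,0,-0.1],0],
    [[0,0,0],[0,0,-0.1],0],
    [[0,0,0],[0,0,-0.1],0],
    [[0,0,0],[0,0,-0.1],0]
  ]
}}

```text
time: 11.15
tool_pos: [0.4493, 0.1238, 0.0167]
tcp_rot: [-3.118, -0.38, -0.0]
wrist_force: [0.4, 0.0, -0.3]
width: 0.721
```

```bash
python3 - <<'E'
from h import *
for i in range(2):
    s=status.read_state();print(s['tool_pos'].round(4),s['tcp_rot'].round(4),s['wrist_force'].round(2),s['width'])
    im,d,ci=snap('wrist')
m=masks(im)['red'];W=world(d,ci);W[d<.05]=np.nan
for b in blobs(m,W): print(b)
E
```

```text
[0.4493 0.1238 0.0167] [-3.1184e+00 -3.8040e-01 -1.0000e-04] [ 0.39  0.01 -0.33] 0.7212608014034033
[0.4493 0.1238 0.0167] [3.1185 0.3805 0.    ] [ 0.59 -0.44 -0.22] 0.7135642021458426
{'px': array([314., 253.]), 'n': np.int32(8634), 'z': np.float64(30.577864434174156), 'c': array([449.1, 124.4]), 'size': array([63.4, 61.8]), 'ang': 13.7}
```

Nearly touching. Release, lower around the whole pile, grip, lift.

Call:
{"method": "move_arm", "body": {
  "deltas": [
    [[0,0,0],[0,0,-0.005],0],
    [[0,0,0],[0,0,-0.005],-1],
    [[0,0,0],[0,0,-0.005],-1],
    [[0,0,0],[0,0,-0.005],-1],
    [[0,0,0],[0,0,-0.005],-1],
    [[0,0,0],[0,0,-0.1],-1],
    [[0,0,0],[0,0,-0.195],-1],
    [[0,0,0],[0,0,-0.195],-1],
    [[0,0,0],[0,0,-0.195],-1],
    [[0,0,0],[0,0,-0.195],-1]
  ]
}}

```text
time: 12.5
tool_pos: [0.4496, 0.1239, -0.0025]
tcp_rot: [-3.118, -0.38, -0.001]
wrist_force: [-0.2, -1.0, -0.2]
width: 1.005
```

Call:
{"method": "move_arm", "body": {
  "deltas": [
    [[0,0,0],[0,0,0],-0.6],
    [[0,0,0],[0,0,0],0],
    [[0,0,0],[0,0,0],0],
    [[0,0,0],[0,0,0],0],
    [[0,0,0],[0,0,0],0],
    [[0,0,0],[0,0,0],0],
    [[0,0,0],[0,0,0],0]
  ],
  "grip_force": 60
}}

```text
time: 13.38
tool_pos: [0.4499, 0.124, -0.0022]
tcp_rot: [-3.118, -0.38, -0.002]
wrist_force: [-0.7, 0.3, 5.1]
width: 0.718
```

```bash
python3 - <<'E'
from h import *
for i in range(2):
    s=status.read_state();print(s['tool_pos'].round(4),s['tcp_rot'].round(4),s['wrist_force'].round(2),s['width'])
    im,d,ci=snap('wrist','w6.png')
m=masks(im)['red'];W=world(d,ci);W[d<.05]=np.nan
for b in blobs(m,W): print(b)
E
```

```text
[ 0.4499  0.124  -0.0022] [-3.1183e+00 -3.8040e-01 -1.8000e-03] [-0.72  0.35  5.14] 0.717693292455361
[ 0.4499  0.1239 -0.0022] [-3.1183e+00 -3.8040e-01 -1.7000e-03] [-0.31 -0.49  6.06] 0.7202606853542712
{'px': array([316., 274.]), 'n': np.int32(10735), 'z': np.float64(30.447562832119498), 'c': array([449.7, 124.5]), 'size': array([63.1, 62. ]), 'ang': 13.5}
```

View pics/w6.png

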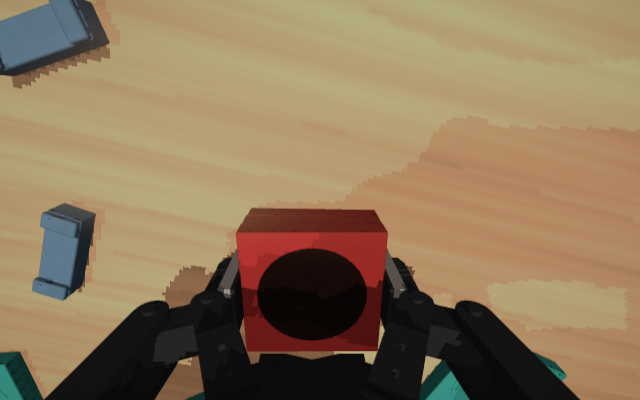

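Call:
{"method": "move_arm", "body": {
  "deltas": [
    [[0,0,0],[0,0,0.1],0],
    [[0,0,0],[0,0,0.3],0],
    [[0,0,0],[0,0,0.6],0],
    [[0,0,0],[0,0,1],0],
    [[0,0,0],[0,0,1],0],
    [[0,0,0],[0,0,1],0],
    [[0,0,0],[0,0,1],0],
    [[0,0,0],[0,0,1],0]
  ]
}}

```text
time: 14.48
tool_pos: [0.4481, 0.1235, 0.0959]
tcp_rot: [3.118, 0.38, -0.004]
wrist_force: [-0.1, 0.0, -1.1]
width: 0.717
```

```bash
python3 - <<'E'
from h import *
s=status.read_state();print(s['tool_pos'].round(4),s['tcp_rot'].round(4),s['wrist_force'].round(2),s['width'])
im,d,ci=snap('wrist','w7.png')
m=masks(im)['red'];W=world(d,ci);W[d<.05]=np.nan
for b in blobs(m,W): print(b)
im,d,ci=snap('scene');p=proj([s['tool_pos']],ci)[0].astype(int);print(p)
c=im[p[1]-70:p[1]+40,p[0]-70:p[0]+70];cv2.imwrite('pics/s7.png',cv2.resize(c[:,:,::-1],None,fx=5,fy=5,interpolation=2))
E
```

```text
[0.4481 0.1235 0.0959] [ 3.1182  0.3804 -0.0044] [-0.12  0.03 -1.07] 0.7172148116490876
{'px': array([316., 274.]), 'n': np.int32(10853), 'z': np.float64(128.52268217505033), 'c': array([447.9, 123.9]), 'size': array([63.3, 62. ]), 'ang': 14.0}
[392 224]
```

View pics/s7.png

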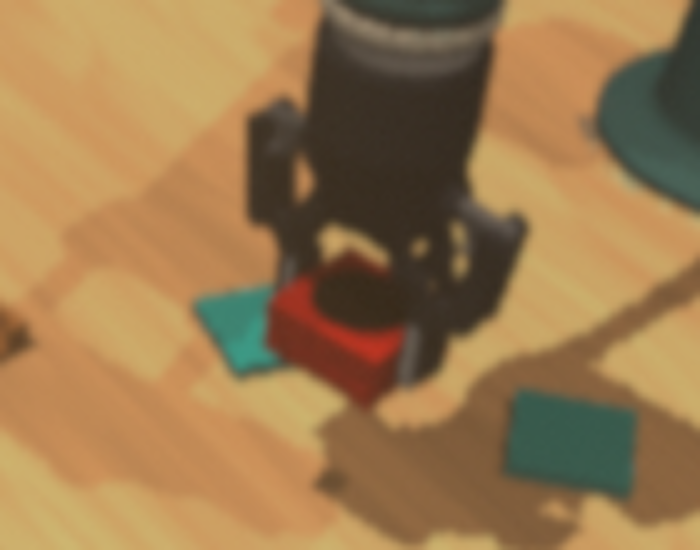

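Call:
{"method": "move_arm", "body": {
  "deltas": [
    [[0,0,-0.02],[0.24,-0.35,0],0],
    [[0,0,-0.038],[0.48,-0.7,0],0],
    [[0,0,-0.038],[0.48,-0.7,0],0],
    [[0,0,-0.038],[0.48,-0.7,0],0]
  ]
}}

```text
time: 15.08
tool_pos: [0.4966, 0.0539, 0.0967]
tcp_rot: [-3.128, -0.286, 0.002]
wrist_force: [0.2, 0.7, -1.0]
width: 0.717
```

Call:
{"method": "move_arm", "body": {
  "deltas": [
    [[0,0,0],[0.24,-0.35,0],0],
    [[0,0,0],[0.48,-0.7,0],0],
    [[0,0,0],[0.48,-0.7,0],0],
    [[0,0,0],[0.48,-0.7,0],0]
  ]
}}

```text
time: 15.58
tool_pos: [0.5441, -0.0152, 0.0968]
tcp_rot: [-3.128, -0.288, 0.003]
wrist_force: [-1.0, 1.0, -0.6]
width: 0.712
```

Call:
{"method": "move_arm", "body": {
  "deltas": [
    [[-0.01,0.05,0],[0,-0.3,0],0],
    [[-0.02,0.1,0],[0,-0.5,0],0],
    [[-0.0346,0.188,0],[0,-0.7,0],0],
    [[-0.0346,0.188,0],[0,-0.7,0],0],
    [[-0.0346,0.188,0],[0,-0.7,0],0],
    [[-0.0346,0.188,0],[0,-0.7,0],0],
    [[-0.0346,0.188,0],[0,-0.7,0],0],
    [[-0.0346,0.188,0],[0,-0.7,0],0],
    [[-0.0346,0.188,0],[0,-0.7,0],0],
    [[-0.0346,0.188,0],[0,-0.7,0],0]
  ]
}}

```text
time: 16.82
tool_pos: [0.5453, -0.0862, 0.0974]
tcp_rot: [3.067, 0.281, -0.464]
wrist_force: [0.7, -1.3, -1.3]
width: 0.711
```

```bash
cat > box.py <<'E'
from h import *
from scipy.spatial.transform import Rotation as Ro
s=status.read_state();R=Ro.from_rotvec(s['tcp_rot']).as_matrix()
print(s['tool_pos'].round(4),s['wrist_force'].round(2),s['width'].round(3))
im,d,ci=snap('wrist','wb.png');W=world(d,ci)
BY=.182;BO=np.array([.5607,-.0838,.006]);Bx=np.array([[np.cos(BY),np.sin(BY),0],[-np.sin(BY),np.cos(BY),0],[0,0,1]])
Rb=Bx@R; print('tool z axis in box',Rb[:,2].round(3),'x',Rb[:,0].round(3))
print('TCP in box',(Bx@(s['tool_pos']-BO)*1000).round(1))
# red top face in tool frame
m=masks(im)['red']&(d>.05)&(np.hypot(*(W[...,:2]-s['tool_pos'][:2]).transpose(2,0,1))<.07)
m=m|False
P=(W[m]-s['tool_pos'])@R   # tool frame
zt=np.percentile(P[:,2],15); T=P[abs(P[:,2]-zt)<.003]
r=cv2.minAreaRect((T[:,:2]*1000).astype(np.float32));print('pile top in tool: z',np.round(zt*1000,1),r)
Wb=(W-BO)@Bx.T*1000
v=np.isfinite(Wb).all(-1)&(d>.05)&(abs(Wb[...,0])<60)&(abs(Wb[...,1])<60)&~masks(im)['red']
b=v&(abs(Wb[...,2]-40.5)<1.5)&(Wb[...,0]>15);
if b.sum()>20:
    r=cv2.minAreaRect(Wb[b][:,:2].astype(np.float32));print('bar in box',b.sum(),r)
E
python3 box.py
```

```text
Traceback (most recent call last):
  File "box.py", line 4, in <module>
    print(s['tool_pos'].round(4),s['wrist_force'].round(2),s['width'].round(3))
                                                           ^^^^^^^^^^^^^^^^
AttributeError: 'float' object has no attribute 'round'
```

```bash
sed -i "s/s\['width'\].round(3)/s['width']/" box.py; python3 box.py
```

```text
[ 0.5453 -0.0862  0.0974] [ 0.66 -1.27 -1.25] 0.711346466097084
tool z axis in box [-0.296  0.    -0.955] x [ 0.955  0.001 -0.296]
TCP in box [-15.6   0.4  91.4]
pile top in tool: z -32.7 ((-0.4667682647705078, -0.6908073425292969), (63.29256820678711, 61.991477966308594), 0.07986446470022202)
bar in box 3032 ((32.846405029296875, 0.1604766845703125), (14.809466361999512, 77.94819641113281), 0.17436917126178741)
```

View pics/wb.png

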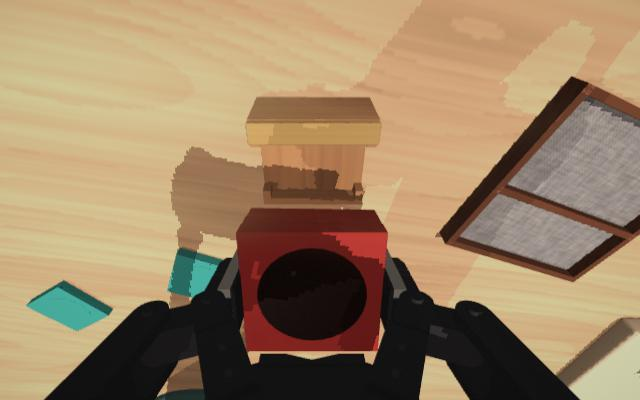

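Call:
{"method": "move_arm", "body": {
  "deltas": [
    [[0,0,0],[-0.01,-0.012,-0.2],0],
    [[0,0,0],[-0.01,-0.012,-0.45],0],
    [[0,0,0],[-0.01,-0.012,-0.55],0],
    [[0,0,0],[-0.01,-0.012,-0.55],0],
    [[0,0,0],[-0.01,-0.012,-0.55],0],
    [[0,0,0],[-0.01,-0.012,-0.55],0],
    [[0,0,0],[-0.01,-0.012,-0.55],0],
    [[0,0,0],[-0.01,-0.012,-0.55],0],
    [[0,0,0],[-0.01,-0.012,-0.55],0],
    [[0,0,0],[-0.01,-0.012,-0.55],0]
  ]
}}

```text
time: 18.12
tool_pos: [0.5443, -0.0874, 0.0423]
tcp_rot: [3.067, 0.282, -0.464]
wrist_force: [0.3, 0.2, -1.2]
width: 0.717
```

```bash
python3 box.py
```

```text
[ 0.5443 -0.0874  0.0423] [ 0.31  0.16 -1.17] 0.7166052054914
tool z axis in box [-0.296 -0.    -0.955] x [ 0.955  0.001 -0.296]
TCP in box [-16.8  -0.5  36.3]
pile top in tool: z -32.7 ((-0.3492164611816406, -0.3340740203857422), (61.94477844238281, 63.12678146362305), 89.76773834228516)
bar in box 5014 ((27.759714126586914, 0.11032485961914062), (25.202699661254883, 77.94465637207031), 0.43168726563453674)
```

Call:
{"method": "move_arm", "body": {
  "deltas": [
    [[0,0,0],[0,0,-0.1],0],
    [[0,0,0],[0,0,-0.2],0],
    [[0,0,0],[0,0,-0.235],0],
    [[0,0,0],[0,0,-0.235],0],
    [[0,0,0],[0.02,0.004,-0.27],0],
    [[0,0,0],[0.02,0.004,-0.27],0],
    [[0,0,0],[0.02,0.004,-0.27],0],
    [[0,0,0],[0.02,0.004,-0.27],0],
    [[0,0,0],[0.02,0.004,-0.27],0]
  ]
}}

```text
time: 19.3
tool_pos: [0.5464, -0.087, 0.0154]
tcp_rot: [3.067, 0.282, -0.464]
wrist_force: [0.2, -0.9, -0.7]
width: 0.714
```

```bash
python3 box.py
```

```text
[ 0.5464 -0.087   0.0154] [ 0.21 -0.91 -0.74] 0.7135206638861099
tool z axis in box [-0.296 -0.    -0.955] x [ 0.955  0.001 -0.296]
TCP in box [-14.7  -0.6   9.4]
pile top in tool: z -32.8 ((-3.433319091796875, -0.5754508972167969), (56.8709716796875, 61.845577239990234), 0.04751769080758095)
bar in box 6353 ((32.80617141723633, 0.28369903564453125), (78.00360107421875, 15.716609001159668), 89.73688507080078)
```

View pics/wb.png

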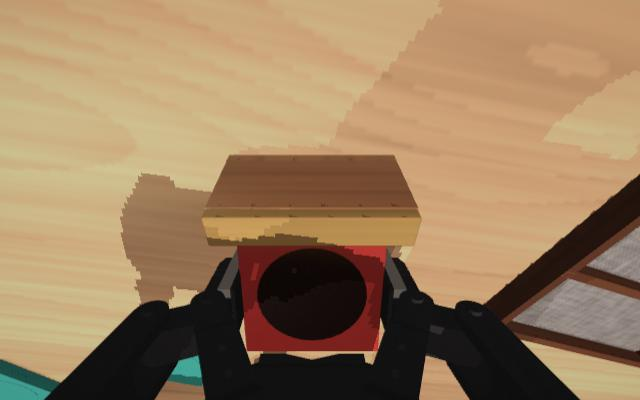

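Call:
{"method": "move_arm", "body": {
  "deltas": [
    [[0,0,0],[0.02,0.004,-0.005],0],
    [[0,0,0],[0.04,0.007,-0.005],0],
    [[0,0,0],[0.06,0.011,-0.005],0],
    [[0,0,0],[0.084,0.015,-0.005],0],
    [[0,0,0],[0.084,0.015,-0.005],0],
    [[0,0,0],[0.084,0.015,-0.005],0],
    [[0,0,0],[0.084,0.015,-0.005],0]
  ]
}}

```text
time: 20.23
tool_pos: [0.5546, -0.0855, 0.0147]
tcp_rot: [3.067, 0.281, -0.464]
wrist_force: [-1.3, 0.0, -1.0]
width: 0.712
```

```bash
python3 box.py
```

```text
[ 0.5546 -0.0855  0.0147] [-1.32  0.01 -1.01] 0.7116379812368889
tool z axis in box [-0.296  0.    -0.955] x [ 0.955  0.001 -0.296]
TCP in box [-6.4 -0.6  8.7]
pile top in tool: z -32.7 ((-7.560708999633789, -0.591339111328125), (48.70216751098633, 62.30887985229492), 0.2116440236568451)
bar in box 5829 ((27.80059051513672, 0.038818359375), (25.734350204467773, 78.07069396972656), 0.13548697531223297)
```

Call:
{"method": "move_arm", "body": {
  "deltas": [
    [[0.0064,-0.0345,0],[0.017,0.003,-0.019],0],
    [[0.0127,-0.069,0],[0.033,0.006,-0.038],0],
    [[0.0127,-0.069,0],[0.033,0.006,-0.038],0],
    [[0.0127,-0.069,0],[0.033,0.006,-0.038],0],
    [[0.018,-0.097,0],[0.042,0.0075,-0.052],0],
    [[0.023,-0.125,0],[0.05,0.009,-0.066],0],
    [[0.023,-0.125,0],[0.05,0.009,-0.066],0],
    [[0.023,-0.125,0],[0.05,0.009,-0.066],0],
    [[0.023,-0.125,0],[0.05,0.009,-0.066],0]
  ]
}}

```text
time: 21.4
tool_pos: [0.5603, -0.0846, 0.0083]
tcp_rot: [3.115, 0.286, -0.157]
wrist_force: [-0.1, 0.2, -1.6]
width: 0.714
```

```bash
python3 box.py
```

```text
[ 0.5603 -0.0846  0.0083] [-0.12  0.24 -1.59] 0.714205004048594
tool z axis in box [-0.101 -0.    -0.995] x [ 0.995  0.001 -0.101]
TCP in box [-0.6 -0.7  2.3]
pile top in tool: z -32.7 ((-7.055194854736328, -0.5603790283203125), (49.710113525390625, 61.927093505859375), 0.046303890645504)
bar in box 6619 ((27.702285766601562, 0.2653350830078125), (25.318439483642578, 77.95484924316406), 0.0320441871881485)
```

View pics/wb.png

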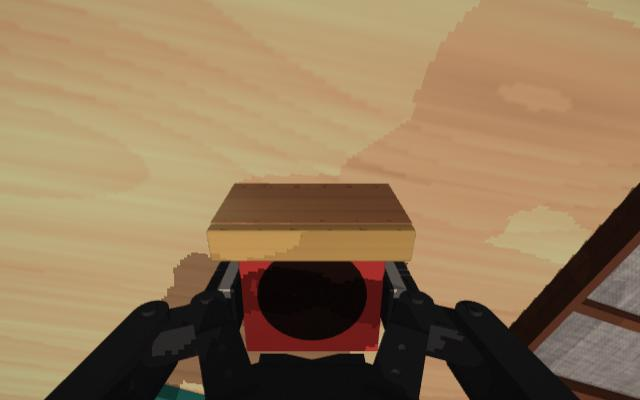

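Call:
{"method": "move_arm", "body": {
  "deltas": [
    [[0.006,-0.032,0],[0.009,0.0015,-0.02],0],
    [[0.0116,-0.064,0],[0.017,0.003,-0.035],0],
    [[0.0116,-0.064,0],[0.017,0.003,-0.041],0],
    [[0.0116,-0.064,0],[0.017,0.003,-0.041],0],
    [[0.0116,-0.064,0],[0.017,0.003,-0.041],0],
    [[0.0116,-0.064,0],[0.017,0.003,-0.041],0]
  ]
}}

```text
time: 22.2
tool_pos: [0.5618, -0.0843, 0.0042]
tcp_rot: [3.128, 0.287, 0.002]
wrist_force: [0.3, 1.0, -1.3]
width: 0.716
```

```bash
python3 box.py
```

```text
[ 0.5618 -0.0843  0.0042] [ 0.31  1.01 -1.26] 0.7157679166248062
tool z axis in box [ 0.002 -0.    -1.   ] x [1.    0.001 0.002]
TCP in box [ 1.  -0.7 -1.8]
pile top in tool: z -32.8 ((-6.29524040222168, -0.4741554260253906), (50.91049575805664, 61.96895980834961), 0.03813083842396736)
bar in box 7169 ((32.65382385253906, 0.21512985229492188), (15.094070434570312, 78.2012939453125), 0.19566850364208221)
```

Call:
{"method": "move_arm", "body": {
  "deltas": [
    [[0,0,0],[0,0,-0.007],0],
    [[0,0,0],[0,0,-0.007],0],
    [[0,0,0],[0,0,-0.007],-0.6],
    [[0,0,0],[0,0,-0.007],-1],
    [[0,0,0],[0,0,-0.007],-1],
    [[0,0,0],[0,0,-0.007],-1],
    [[0,0,0],[0,0,-0.007],-1],
    [[0,0,0],[0,0,0.3],-1],
    [[0,0,0],[0,0,0.6],-1],
    [[0,0,0],[0,0,1],-1],
    [[0,0,0],[0,0,1],-1]
  ]
}}

```text
time: 23.62
tool_pos: [0.5647, -0.0849, 0.1083]
tcp_rot: [3.126, 0.287, 0.015]
wrist_force: [0.0, 0.1, 0.5]
width: 0.996
```

Call:
{"method": "move_arm", "body": {
  "deltas": [
    [[0,0,0],[-0.5,0,1],-1],
    [[0,0,0],[-0.8,0,1],-1],
    [[0,0,0],[-0.8,0,1],-1],
    [[0,0,0],[-0.8,0,1],-1],
    [[0,0,0],[-0.8,0,1],-1]
  ]
}}

```text
time: 24.25
tool_pos: [0.4811, -0.0841, 0.202]
tcp_rot: [-3.128, -0.287, 0.002]
wrist_force: [1.0, -1.3, -1.2]
width: 0.999
```

```bash
python3 - <<'E'
from h import *
s=status.read_state();print(s['tool_pos'].round(4),s['wrist_force'].round(2))
im,d,ci=snap('wrist','w8.png');W=world(d,ci)
BY=.182;BO=np.array([.5607,-.0838,.006]);Bx=np.array([[np.cos(BY),np.sin(BY),0],[-np.sin(BY),np.cos(BY),0],[0,0,1]])
Wb=(W-BO)@Bx.T*1000
m=(d>.05)&(abs(Wb[...,2]-30)<2)&(abs(Wb[...,:2])<34).all(-1)
P=Wb[m];print(m.sum(),P.min(0),P.max(0));A=np.c_[P[:,:2],np.ones(len(P))];print(np.linalg.lstsq(A,P[:,2],rcond=None)[0])
r=cv2.minAreaRect(P[:,:2].astype(np.float32));print(r)
tall(d,ci,.0075,.02,(.38,.8,.15,.5))
E
```

```text
[ 0.4811 -0.0841  0.202 ] [ 1.01 -1.34 -1.16]
3753 [-29.55636227 -33.047789    28.05111317] [25.66558894 30.80334343 31.98827138]
[ 1.07903977e-03 -8.90864489e-04  3.01699619e+01]
((-1.9434566497802734, -1.1254329681396484), (55.21687316894531, 63.85337829589844), 0.009646802209317684)
[ 8. 66.] 359 c [531. 245.] size [16.  27.3] ang 32.3 z [11.5 14.6]
[ 17. 162.] 713 c [429.4 246.1] size [18.2 46.7] ang 80.5 z [11.  14.3]
```

View pics/w8.png

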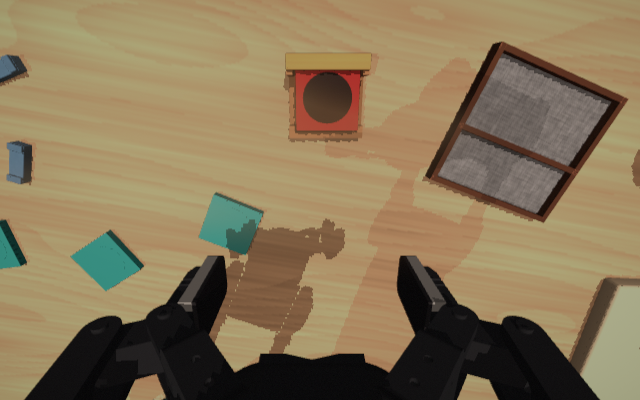

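Pile lies flat in the box (top 30.2 mm over its floor, tilt about 0.001). Now the rests, starting with the nearest short at (429,246).

Call:
{"method": "move_arm", "body": {
  "deltas": [
    [[0,0,-0.1],[-0.1,0.5,0],0],
    [[0,0,-0.212],[-0.17,0.9,0],0],
    [[0,0,-0.212],[-0.17,0.9,0],0],
    [[0,0,-0.212],[-0.17,0.9,0],0.2]
  ]
}}

```text
time: 24.8
tool_pos: [0.4645, 0.0056, 0.2031]
tcp_rot: [3.132, -0.231, -0.0]
wrist_force: [0.3, -0.0, 0.1]
width: 0.399
```

Call:
{"method": "move_arm", "body": {
  "deltas": [
    [[0,0,0],[-0.1,0.5,0],0.2],
    [[0,0,0],[-0.17,0.9,0],0.2],
    [[0,0,0],[-0.17,0.9,0],0.2],
    [[0,0,0],[-0.17,0.9,0],0.2]
  ]
}}

```text
time: 25.3
tool_pos: [0.4478, 0.0947, 0.2038]
tcp_rot: [3.132, -0.235, 0.002]
wrist_force: [-0.2, -0.1, -0.0]
width: 0.397
```

Call:
{"method": "move_arm", "body": {
  "deltas": [
    [[0,0,0],[-0.1,0.5,0],0.2],
    [[0,0,0],[-0.17,0.9,-0.2],0.2],
    [[0,0,0],[-0.17,0.9,-0.4],0.2],
    [[0,0,0],[-0.17,0.9,-0.4],0.2]
  ]
}}

```text
time: 25.8
tool_pos: [0.4294, 0.1842, 0.1622]
tcp_rot: [3.13, -0.236, -0.003]
wrist_force: [-0.1, -0.0, -0.5]
width: 0.4
```

Call:
{"method": "move_arm", "body": {
  "deltas": [
    [[0,0,0],[0,0.5,0],0.2],
    [[0,0,0],[0,0.6,-0.5],0.2],
    [[0,0,0],[0,0.6,-0.5],0.2],
    [[0,0,0],[0,0.6,-0.5],0.2],
    [[0,0,0],[0,0.6,-0.5],0.2],
    [[0,0,0],[0,0.6,-0.5],0.2]
  ]
}}

```text
time: 26.55
tool_pos: [0.4316, 0.2457, 0.1157]
tcp_rot: [-3.132, 0.237, -0.006]
wrist_force: [0.2, -0.4, 0.3]
width: 0.4
```

```bash
cat > rest.py <<'E'
from h import *
s=status.read_state();a=2*np.arctan2(s['tcp_rot'][1],s['tcp_rot'][0])
print(s['time'],s['tool_pos'].round(4),'yaw',round((a+np.pi)%(2*np.pi)-np.pi,3),s['tcp_rot'].round(3),s['wrist_force'].round(1),round(s['width'],3),s['q'].round(2))
im,d,ci=snap('wrist','wr.png')
tall(d,ci,.0075,.02,(.38,.8,.1,.5))
E
python3 rest.py
```

```text
26.55 [0.4316 0.2457 0.1157] yaw -0.151 [-3.132  0.237 -0.006] [ 0.2 -0.4  0.3] 0.4 [ 0.47  0.03  2.1  -0.    1.01  2.19]
[283.  82.] 1343 c [525.7 254.8] size [16.2 46. ] ang 30.1 z [11.5 14.7]
[176. 101.] 1916 c [522.8 339.1] size [66.4 17. ] ang 32.1 z [11.2 14.6]
[311. 197.] 941 c [429.2 247. ] size [15.4 45.8] ang 81.7 z [11.4 14.6]
```

View pics/wr.png

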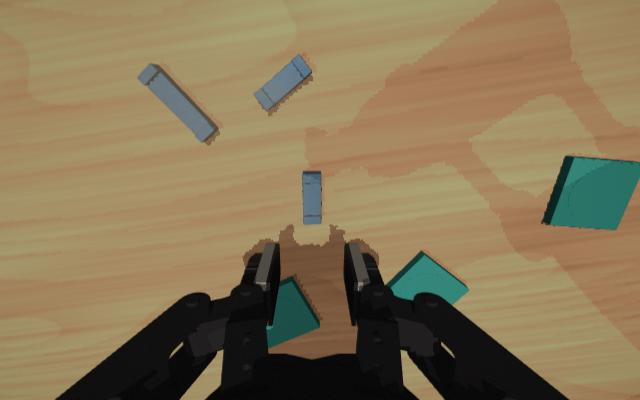

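Call:
{"method": "move_arm", "body": {
  "deltas": [
    [[0,0,0],[-0.01,0.01,-0.5],0.2],
    [[0,0,0],[-0.01,0.01,-0.8],0.2],
    [[0,0,0],[-0.01,0.01,-0.8],0.2],
    [[0,0,0],[-0.01,0.01,-0.8],0.2],
    [[0,0,0],[-0.01,0.01,-0.8],0.2]
  ]
}}

```text
time: 27.22
tool_pos: [0.431, 0.2475, 0.036]
tcp_rot: [-3.131, 0.235, -0.007]
wrist_force: [0.2, 0.6, 0.1]
width: 0.4
```

Call:
{"method": "move_arm", "body": {
  "deltas": [
    [[0,0,0],[0,0,-0.15],0.2],
    [[0,0,0],[0,0,-0.28],0.2],
    [[0,0,0],[0,0,-0.28],0.2],
    [[0,0,0],[0,0,-0.28],0.2],
    [[0,0,0],[0,0,-0.28],0.2],
    [[0,0,0],[0,0,-0.28],0.8],
    [[0,0,0],[0,0,-0.28],0.8],
    [[0,0,0],[0,0,-0.28],0.8],
    [[0,0,0],[0,0,-0.28],0.8]
  ],
  "grip_force": 40
}}

```text
time: 28.35
tool_pos: [0.4299, 0.247, 0.0066]
tcp_rot: [-3.133, 0.235, -0.004]
wrist_force: [0.1, 0.5, 4.1]
width: 0.167
```

Call:
{"method": "move_arm", "body": {
  "deltas": [
    [[0,0,0],[0,0,0.3],0.8],
    [[0,0,0],[0,0,0.7],0.8],
    [[0,0,0],[0,0,0.7],0.8],
    [[0,0,0],[0,0,0.7],0.8]
  ]
}}

```text
time: 28.85
tool_pos: [0.4288, 0.2464, 0.0755]
tcp_rot: [3.132, -0.235, 0.001]
wrist_force: [0.8, -0.1, 0.0]
width: 0.163
```

```bash
python3 rest.py
```

```text
28.85 [0.4288 0.2464 0.0755] yaw -0.15 [ 3.132e+00 -2.350e-01  1.000e-03] [ 0.8 -0.1  0. ] 0.163 [ 0.47  0.08  2.13 -0.    0.93  2.19]
[277.  74.] 1976 c [525.5 254.9] size [16.1 46.1] ang 30.0 z [11.6 14.8]
[149.  97.] 2802 c [522.6 339. ] size [66.3 16.9] ang 32.5 z [11.2 14.5]
```

Call:
{"method": "move_arm", "body": {
  "deltas": [
    [[0,0,-0.017],[0.07,-0.5,0.4],0.8],
    [[0,0,-0.017],[0.133,-0.98,0.4],0.8],
    [[0,0,-0.017],[0.133,-0.98,0.4],0.8]
  ]
}}

```text
time: 29.28
tool_pos: [0.4419, 0.146, 0.1148]
tcp_rot: [3.127, -0.283, -0.001]
wrist_force: [-0.1, 1.2, -0.2]
width: 0.169
```

Call:
{"method": "move_arm", "body": {
  "deltas": [
    [[0,0,0],[0.07,-0.5,0],0.8],
    [[0,0,0],[0.133,-0.98,0],0.8],
    [[0,0,0],[0.133,-0.98,0],0.8]
  ]
}}

```text
time: 29.65
tool_pos: [0.4551, 0.049, 0.1145]
tcp_rot: [3.128, -0.283, -0.002]
wrist_force: [-0.9, 1.3, -0.8]
width: 0.165
```

Call:
{"method": "move_arm", "body": {
  "deltas": [
    [[0,0,0],[0.07,-0.5,0],0.8],
    [[0,0,0],[0.133,-0.98,0],0.8],
    [[0,0,0],[0.133,-0.98,0],0.8]
  ]
}}

```text
time: 30.02
tool_pos: [0.4692, -0.0481, 0.1151]
tcp_rot: [3.129, -0.282, -0.0]
wrist_force: [0.0, 1.0, -0.4]
width: 0.17
```

Call:
{"method": "move_arm", "body": {
  "deltas": [
    [[0,0,0],[0.07,-0.5,0],0.8],
    [[0,0,0],[0.133,-0.98,0],0.8],
    [[0,0,0],[0.133,-0.98,0],0.8]
  ]
}}

```text
time: 30.4
tool_pos: [0.4831, -0.1456, 0.1154]
tcp_rot: [-3.129, 0.281, -0.001]
wrist_force: [-0.3, 1.1, -0.6]
width: 0.166
```

Call:
{"method": "move_arm", "body": {
  "deltas": [
    [[0,0,0],[0.07,-0.5,0],0.8],
    [[0,0,0],[0.133,-0.98,0],0.8],
    [[0,0,0],[0.133,-0.98,0],0.8]
  ]
}}

```text
time: 30.78
tool_pos: [0.4967, -0.2433, 0.1155]
tcp_rot: [-3.129, 0.28, -0.002]
wrist_force: [-0.5, 0.8, 0.1]
width: 0.17
```

Call:
{"method": "move_arm", "body": {
  "deltas": [
    [[0,0,0],[0.07,-0.5,0],0.8],
    [[0,0,0],[0.135,-0.98,-0.4],0.8],
    [[0,0,0],[0.135,-0.98,-0.6],0.8],
    [[0,0,0],[0.135,-0.98,-0.6],0.8],
    [[0,0,0],[0.135,-0.98,-0.6],0.8],
    [[0,0,0],[0.135,-0.98,-0.6],0.8],
    [[0,0,0],[0.135,-0.98,-0.6],0.8],
    [[0,0,0],[0.135,-0.98,-0.6],0.8]
  ]
}}

```text
time: 31.78
tool_pos: [0.5098, -0.3413, 0.0569]
tcp_rot: [3.128, -0.277, 0.004]
wrist_force: [0.3, 0.5, -0.4]
width: 0.169
```

```bash
python3 rest.py
```

```text
31.775 [ 0.5098 -0.3413  0.0569] yaw -0.176 [ 3.128 -0.277  0.004] [ 0.3  0.5 -0.4] 0.169 [-0.63  0.31  1.89  0.    0.94  1.12]
```

View pics/wr.png

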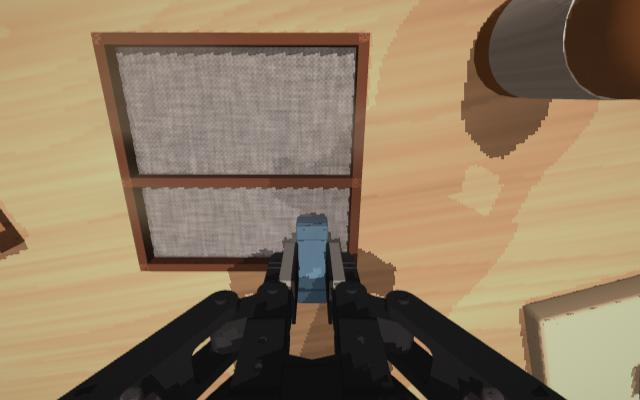

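Call:
{"method": "move_arm", "body": {
  "deltas": [
    [[0,0,0],[0,0,-0.2],0.8],
    [[0,0,0],[0,0,-0.38],0.8],
    [[0,0,0],[0,0,-0.42],0.8],
    [[0,0,0],[0,0,-0.42],0.8],
    [[0,0,0],[0,0,-0.42],0.8],
    [[0,0,0],[0,0,-0.42],0.8],
    [[0,0,0],[0,0,-0.42],0.8]
  ]
}}

```text
time: 32.7
tool_pos: [0.5093, -0.3412, 0.0138]
tcp_rot: [3.129, -0.277, 0.002]
wrist_force: [0.7, -0.5, -0.7]
width: 0.167
```

Call:
{"method": "move_arm", "body": {
  "deltas": [
    [[0,0,0],[0,0,0],0.4],
    [[0,0,0],[0,0,0],0.4],
    [[0,0,0],[0,0,0],0.4],
    [[0,0,0],[0,0,0.5],0.4],
    [[0,0,0],[0,0,1],0.4],
    [[0,0,0],[-0.2,0,1],0.4],
    [[0,0,0],[-0.4,0,1],0.4],
    [[0,0,0],[-0.4,0,1],0.4]
  ]
}}

```text
time: 33.7
tool_pos: [0.4662, -0.34, 0.1119]
tcp_rot: [-3.127, 0.279, 0.004]
wrist_force: [-0.7, 0.0, -0.6]
width: 0.298
```

```bash
cat > tray.py <<'E'
from h import *
im,d,ci=snap('wrist','wt.png');W=world(d,ci)
def chk():
    y=-.177;O=np.array([.5577,-.3043,.006]);B=np.array([[np.cos(y),np.sin(y),0],[-np.sin(y),np.cos(y),0],[0,0,1]])
    Wt=(W-O)@B.T*1000
    m=(d>.05)&masks2(im)&(abs(Wt[...,0])<72)&(abs(Wt[...,1])<73)&(Wt[...,2]>7)&(Wt[...,2]<22)
    n,l,st,c=cv2.connectedComponentsWithStats(m.astype(np.uint8))
    for i in range(1,n):
        if st[i,4]<150: continue
        P=Wt[l==i];r=cv2.minAreaRect(P[:,:2].astype(np.float32))
        print('tray frame',np.round(r[0],1),'short dx %.1f long dx %.1f'%(r[0][0]+41,r[0][0]-31),np.round(r[1],1),round(r[2],1),'z',np.percentile(P[:,2],[5,50,95]).round(1))
def masks2(im):
    h=im.astype(int);return (h[...,2]>h[...,0]+8)
s=status.read_state();print(s['time'],s['tool_pos'].round(4),s['wrist_force'].round(1));chk()
E
python3 tray.py
```

```text
33.75 [ 0.4673 -0.3404  0.1121] [ 0.3 -0.7 -0.6]
tray frame [-42.  -44.1] short dx -1.0 long dx -73.0 [15.4 45.7] 90.0 z [10.  11.5 14.8]
```

Call:
{"method": "move_arm", "body": {
  "deltas": [
    [[0,0,0.1],[0.04,0.5,0],0.2],
    [[0,0,0.2],[0.08,0.98,0],0.2],
    [[0,0,0.2],[0.08,0.98,0],0.2]
  ]
}}

```text
time: 34.12
tool_pos: [0.4766, -0.2402, 0.1125]
tcp_rot: [-3.132, -0.221, 0.001]
wrist_force: [1.1, 0.2, -0.2]
width: 0.402
```

Call:
{"method": "move_arm", "body": {
  "deltas": [
    [[0,0,0.1],[0.04,0.5,0],0.2],
    [[0,0,0.2],[0.08,0.98,0],0.2],
    [[0,0,0.2],[0.08,0.98,0],0.2]
  ]
}}

```text
time: 34.5
tool_pos: [0.4852, -0.1434, 0.1132]
tcp_rot: [-3.06, -0.707, -0.001]
wrist_force: [-0.3, -0.4, -0.3]
width: 0.403
```

Call:
{"method": "move_arm", "body": {
  "deltas": [
    [[0,0,0.05],[0.04,0.5,0],0.2],
    [[0,0,0.072],[0.08,0.98,0],0.2],
    [[0,0,0.072],[0.08,0.98,0],0.2]
  ]
}}

```text
time: 34.88
tool_pos: [0.4938, -0.0462, 0.1137]
tcp_rot: [-3.016, -0.877, -0.002]
wrist_force: [-0.3, -0.1, -0.4]
width: 0.397
```

Call:
{"method": "move_arm", "body": {
  "deltas": [
    [[0,0,0],[0.04,0.5,0],0.2],
    [[0,0,0],[0.08,0.98,0],0.2],
    [[0,0,0],[0.08,0.98,0],0.2]
  ]
}}

```text
time: 35.25
tool_pos: [0.5022, 0.0513, 0.1139]
tcp_rot: [3.017, 0.877, 0.003]
wrist_force: [-0.0, -0.4, -0.0]
width: 0.399
```

Call:
{"method": "move_arm", "body": {
  "deltas": [
    [[0,0,0],[0.04,0.5,0],0.2],
    [[0,0,0],[0.08,0.98,0],0.2],
    [[0,0,0],[0.08,0.98,0],0.2]
  ]
}}

```text
time: 35.62
tool_pos: [0.5106, 0.149, 0.114]
tcp_rot: [3.016, 0.877, 0.003]
wrist_force: [0.2, -1.2, 0.5]
width: 0.405
```

Call:
{"method": "move_arm", "body": {
  "deltas": [
    [[0,0,0],[0.04,0.5,0],0.2],
    [[0,0,0],[0.08,0.98,0],0.2],
    [[0,0,0],[0.08,0.98,0],0.2]
  ]
}}

```text
time: 36.0
tool_pos: [0.5188, 0.2468, 0.114]
tcp_rot: [3.017, 0.876, 0.004]
wrist_force: [0.3, -0.7, 0.1]
width: 0.397
```

Call:
{"method": "move_arm", "body": {
  "deltas": [
    [[0,0,0],[0.03,0.5,0],0.2],
    [[0,0,0],[0.05,0.92,0],0.2],
    [[0,0,0],[0.05,0.92,0],0.2],
    [[0,0,0],[0.05,0.92,0],0.2],
    [[0,0,0],[0.05,0.92,0],0.2]
  ]
}}

```text
time: 36.62
tool_pos: [0.5226, 0.3364, 0.1138]
tcp_rot: [3.017, 0.872, 0.001]
wrist_force: [-0.0, -0.2, 0.0]
width: 0.4
```

```bash
python3 rest.py
```

```text
36.625 [0.5226 0.3364 0.1138] yaw 0.563 [3.017e+00 8.720e-01 1.000e-03] [-0.  -0.2  0. ] 0.4 [ 0.53  0.26  1.84 -0.    1.05  1.54]
[368.  84.] 1365 c [621.6 347.7] size [16.1 46.3] ang 21.6 z [11.6 14.7]
[309. 192.] 1405 c [522.5 339.5] size [66.3 15.9] ang 32.5 z [11.3 14.5]
[390. 238.] 922 c [525.6 255.4] size [17.  46.1] ang 30.0 z [11.3 14.7]
```

Call:
{"method": "move_arm", "body": {
  "deltas": [
    [[0,0,0],[0,0.01,-0.5],0.2],
    [[0,0,0],[0,0.01,-0.8],0.2],
    [[0,0,0],[0,0.01,-0.8],0.2],
    [[0,0,0],[0,0.01,-0.8],0.2]
  ]
}}

```text
time: 37.17
tool_pos: [0.5233, 0.3397, 0.0353]
tcp_rot: [-3.017, -0.874, -0.005]
wrist_force: [0.7, -0.0, -0.1]
width: 0.4
```

Call:
{"method": "move_arm", "body": {
  "deltas": [
    [[0,0,0],[0,0,-0.15],0.2],
    [[0,0,0],[0,0,-0.28],0.2],
    [[0,0,0],[0,0,-0.28],0.2],
    [[0,0,0],[0,0,-0.28],0.2],
    [[0,0,0],[0,0,-0.28],0.2],
    [[0,0,0],[0,0,-0.28],0.8],
    [[0,0,0],[0,0,-0.28],0.8],
    [[0,0,0],[0,0,-0.28],0.8],
    [[0,0,0],[0,0,-0.28],0.8]
  ],
  "grip_force": 40
}}

```text
time: 38.3
tool_pos: [0.5229, 0.34, 0.0067]
tcp_rot: [-3.017, -0.875, -0.004]
wrist_force: [-0.1, -0.0, 4.4]
width: 0.166
```

Call:
{"method": "move_arm", "body": {
  "deltas": [
    [[0,0,0],[0,0,0.3],0.8],
    [[0,0,0],[0,0,0.7],0.8],
    [[0,0,0],[0,0,1],0.8],
    [[0,0,0],[0,0,1],0.8]
  ]
}}

```text
time: 38.8
tool_pos: [0.5243, 0.3408, 0.1089]
tcp_rot: [-3.016, -0.875, -0.011]
wrist_force: [0.9, 0.8, -1.1]
width: 0.164
```

```bash
python3 rest.py
```

```text
38.8 [0.5243 0.3408 0.1089] yaw 0.565 [-3.016 -0.875 -0.011] [ 0.9  0.8 -1.1] 0.164 [ 0.54  0.27  1.84 -0.    1.03  1.54]
[373.  91.] 1384 c [621.6 347.8] size [16.1 46.1] ang 21.3 z [11.7 14.8]
[393. 245.] 946 c [525.8 255.5] size [17.3 46. ] ang 29.8 z [11.4 14.7]
```

Call:
{"method": "move_arm", "body": {
  "deltas": [
    [[0,0,-0.1],[0.05,-0.5,0],0.8],
    [[0,0,-0.2],[0.094,-0.93,0],0.8],
    [[0,0,-0.2],[0.094,-0.93,0],0.8]
  ]
}}

```text
time: 39.22
tool_pos: [0.53, 0.2435, 0.1032]
tcp_rot: [3.116, 0.387, -0.005]
wrist_force: [-0.0, 0.6, -0.1]
width: 0.165
```

Call:
{"method": "move_arm", "body": {
  "deltas": [
    [[0,0,-0.1],[0.05,-0.5,0],0.8],
    [[0,0,-0.2],[0.094,-0.93,0],0.8],
    [[0,0,-0.2],[0.094,-0.93,0],0.8]
  ]
}}

```text
time: 39.6
tool_pos: [0.5402, 0.1518, 0.1043]
tcp_rot: [3.139, -0.103, -0.002]
wrist_force: [-0.5, 0.4, -0.9]
width: 0.168
```

Call:
{"method": "move_arm", "body": {
  "deltas": [
    [[0,0,-0.05],[0.05,-0.5,0],0.8],
    [[0,0,-0.072],[0.094,-0.93,0],0.8],
    [[0,0,-0.072],[0.094,-0.93,0],0.8]
  ]
}}

```text
time: 39.98
tool_pos: [0.5502, 0.0597, 0.1049]
tcp_rot: [3.129, -0.278, -0.0]
wrist_force: [-0.1, 0.2, -0.3]
width: 0.171
```

Call:
{"method": "move_arm", "body": {
  "deltas": [
    [[0,0,0],[0.05,-0.5,0],0.8],
    [[0,0,0],[0.094,-0.93,0],0.8],
    [[0,0,0],[0.094,-0.93,0],0.8]
  ]
}}

```text
time: 40.35
tool_pos: [0.5602, -0.0327, 0.1054]
tcp_rot: [3.129, -0.278, 0.001]
wrist_force: [0.5, 0.4, -0.8]
width: 0.166
```

Call:
{"method": "move_arm", "body": {
  "deltas": [
    [[0,0,0],[0.05,-0.5,0],0.8],
    [[0,0,0],[0.094,-0.93,0],0.8],
    [[0,0,0],[0.094,-0.93,0],0.8]
  ]
}}

```text
time: 40.72
tool_pos: [0.57, -0.1254, 0.1056]
tcp_rot: [-3.129, 0.278, -0.002]
wrist_force: [-0.9, 0.3, 0.0]
width: 0.165
```

Call:
{"method": "move_arm", "body": {
  "deltas": [
    [[0,0,0],[0.05,-0.5,0],0.8],
    [[0,0,0],[0.094,-0.93,0],0.8],
    [[0,0,0],[0.094,-0.93,0],0.8]
  ]
}}

```text
time: 41.1
tool_pos: [0.5796, -0.2182, 0.1057]
tcp_rot: [-3.129, 0.278, -0.003]
wrist_force: [-0.3, 0.4, 0.4]
width: 0.168
```

Call:
{"method": "move_arm", "body": {
  "deltas": [
    [[0,0,0],[0.05,-0.5,0],0.8],
    [[0,0,0],[0.094,-0.91,-0.3],0.8],
    [[0,0,0],[0.094,-0.91,-0.5],0.8],
    [[0,0,0],[0.094,-0.91,-0.5],0.8],
    [[0,0,0],[0.094,-0.91,-0.5],0.8],
    [[0,0,0],[0.094,-0.91,-0.5],0.8],
    [[0,0,0],[0.094,-0.91,-0.5],0.8]
  ]
}}

```text
time: 41.98
tool_pos: [0.589, -0.309, 0.0573]
tcp_rot: [3.128, -0.276, 0.005]
wrist_force: [-0.9, -0.5, -0.0]
width: 0.168
```

```bash
python3 rest.py; python3 tray.py
```

```text
41.975 [ 0.589  -0.309   0.0573] yaw -0.176 [ 3.128 -0.276  0.005] [-0.9 -0.5 -0. ] 0.168 [-0.52  0.39  1.78  0.    0.97  1.23]
42.075 [ 0.5886 -0.3092  0.0569] [ 0.1 -0.3 -0.7]
tray frame [-19.7 -45. ] short dx 21.3 long dx -50.7 [13.5  4. ] 80.6 z [ 7.6 11.1 14.4]
```

Lower (z command 0.054 to 0.0125), release, retreat up.

Call:
{"method": "move_arm", "body": {
  "deltas": [
    [[0,0,0],[0,0,-0.2],0.8],
    [[0,0,0],[0,0,-0.38],0.8],
    [[0,0,0],[0,0,-0.42],0.8],
    [[0,0,0],[0,0,-0.42],0.8],
    [[0,0,0],[0,0,-0.42],0.8],
    [[0,0,0],[0,0,-0.42],0.8],
    [[0,0,0],[0,0,-0.42],0.8]
  ]
}}

```text
time: 42.95
tool_pos: [0.588, -0.3092, 0.0136]
tcp_rot: [3.129, -0.277, 0.002]
wrist_force: [0.3, 0.1, -0.9]
width: 0.17
```

Call:
{"method": "move_arm", "body": {
  "deltas": [
    [[0,0,0],[0,0,0],0.4],
    [[0,0,0],[0,0,0],0.4],
    [[0,0,0],[0,0,0],0.4],
    [[0,0,0],[0,0,0.5],0.4],
    [[0,0,0],[0,0,1],0.4],
    [[0,0,0],[-0.4,0,1],0.4],
    [[0,0,0],[-0.9,0,1],0.4],
    [[0,0,0],[-0.9,0,1],0.4]
  ]
}}

```text
time: 43.95
tool_pos: [0.4943, -0.3083, 0.1132]
tcp_rot: [-3.128, 0.28, 0.003]
wrist_force: [0.1, 0.1, -0.2]
width: 0.299
```

```bash
python3 tray.py
```

```text
44.0 [ 0.4967 -0.309   0.114 ] [-0.1 -0.9  0.6]
tray frame [30.1  0.9] short dx 71.1 long dx -0.9 [15.9 65.1] 89.8 z [ 9.9 11.4 14.6]
tray frame [-42.  -44.3] short dx -1.0 long dx -73.0 [16.  45.9] 89.4 z [10.  11.5 14.7]
```

Call:
{"method": "move_arm", "body": {
  "deltas": [
    [[0,0,0.1],[0.02,0.4,0],0.2],
    [[0,0,0.2],[0.046,0.94,0],0.2],
    [[0,0,0.24],[0.046,0.94,0],0.2]
  ]
}}

```text
time: 44.38
tool_pos: [0.504, -0.2122, 0.1142]
tcp_rot: [-3.124, -0.324, -0.004]
wrist_force: [0.3, -0.1, -0.3]
width: 0.394
```

Call:
{"method": "move_arm", "body": {
  "deltas": [
    [[0,0,0.1],[0.02,0.4,0],0.2],
    [[0,0,0.2],[0.046,0.94,0],0.2],
    [[0,0,0.24],[0.046,0.94,0],0.2]
  ]
}}

```text
time: 44.75
tool_pos: [0.5088, -0.118, 0.1144]
tcp_rot: [-3.008, -0.905, -0.005]
wrist_force: [0.4, 0.2, -0.0]
width: 0.4
```

Call:
{"method": "move_arm", "body": {
  "deltas": [
    [[0,0,0.1],[0.02,0.4,0],0.2],
    [[0,0,0.2],[0.046,0.94,0],0.2],
    [[0,0,0.24],[0.046,0.94,0],0.2]
  ]
}}

```text
time: 45.12
tool_pos: [0.5136, -0.0238, 0.1146]
tcp_rot: [-2.785, -1.453, -0.005]
wrist_force: [-0.6, -1.1, -0.0]
width: 0.402
```

Call:
{"method": "move_arm", "body": {
  "deltas": [
    [[0,0,0.1],[0.02,0.4,0],0.2],
    [[0,0,0.2],[0.046,0.94,0],0.2],
    [[0,0,0.24],[0.046,0.94,0],0.2]
  ]
}}

```text
time: 45.5
tool_pos: [0.5183, 0.0706, 0.1148]
tcp_rot: [-2.463, -1.949, -0.006]
wrist_force: [-0.2, -0.1, -0.8]
width: 0.402
```

Call:
{"method": "move_arm", "body": {
  "deltas": [
    [[0,0,0.1],[0.02,0.4,0],0.2],
    [[0,0,0.2],[0.046,0.94,0],0.2],
    [[0,0,0.24],[0.046,0.94,0],0.2]
  ]
}}

```text
time: 45.88
tool_pos: [0.5229, 0.165, 0.1149]
tcp_rot: [-2.055, -2.376, -0.007]
wrist_force: [-0.2, -1.2, 0.6]
width: 0.398
```

Call:
{"method": "move_arm", "body": {
  "deltas": [
    [[0,0,0.1],[0.02,0.4,0],0.2],
    [[0,0,0.2],[0.046,0.94,0],0.2],
    [[0,0,0.246],[0.046,0.94,0],0.2],
    [[0,0,0.246],[0.046,0.94,0],0.2],
    [[0,0,0.246],[0.046,0.94,0],0.2],
    [[0,0,0.246],[0.046,0.94,0],0.2]
  ]
}}

```text
time: 46.62
tool_pos: [0.526, 0.2543, 0.1141]
tcp_rot: [-1.572, -2.719, -0.002]
wrist_force: [-0.4, -0.2, 0.1]
width: 0.401
```

```bash
python3 rest.py
```

```text
46.625 [0.526  0.2543 0.1141] yaw 2.093 [-1.572e+00 -2.719e+00 -2.000e-03] [-0.4 -0.2  0.1] 0.401 [ 0.41  0.19  1.92  0.    1.03 -0.12]
[467. 156.] 1206 c [620.9 347.7] size [17.1 45.9] ang 21.2 z [11.5 14.7]
[311. 193.] 951 c [524.7 255.5] size [16.  45.5] ang 30.0 z [11.7 14.8]
```

Call:
{"method": "move_arm", "body": {
  "deltas": [
    [[0,0,0],[-0.005,0.005,-0.5],0.2],
    [[0,0,0],[-0.005,0.005,-0.8],0.2],
    [[0,0,0],[-0.005,0.005,-0.8],0.2],
    [[0,0,0],[-0.005,0.005,-0.8],0.2]
  ]
}}

```text
time: 47.18
tool_pos: [0.5263, 0.2553, 0.0353]
tcp_rot: [-1.571, -2.72, -0.004]
wrist_force: [0.5, 0.4, 0.6]
width: 0.398
```

Call:
{"method": "move_arm", "body": {
  "deltas": [
    [[0,0,0],[0,0,-0.15],0.2],
    [[0,0,0],[0,0,-0.28],0.2],
    [[0,0,0],[0,0,-0.28],0.2],
    [[0,0,0],[0,0,-0.28],0.2],
    [[0,0,0],[0,0,-0.28],0.2],
    [[0,0,0],[0,0,-0.28],0.8],
    [[0,0,0],[0,0,-0.28],0.8],
    [[0,0,0],[0,0,-0.28],0.8],
    [[0,0,0],[0,0,-0.28],0.8]
  ],
  "grip_force": 40
}}

```text
time: 48.3
tool_pos: [0.5258, 0.2554, 0.0066]
tcp_rot: [-1.57, -2.72, -0.003]
wrist_force: [-0.1, -1.1, 2.6]
width: 0.167
```

Call:
{"method": "move_arm", "body": {
  "deltas": [
    [[0,0,0],[0,0,0.3],0.8],
    [[0,0,0],[0,0,0.7],0.8],
    [[0,0,0],[0,0,1],0.8],
    [[0,0,0],[0,0,1],0.8]
  ]
}}

```text
time: 48.8
tool_pos: [0.5273, 0.2561, 0.1089]
tcp_rot: [1.569, 2.719, 0.009]
wrist_force: [0.8, 0.3, 0.0]
width: 0.165
```

```bash
python3 rest.py
```

```text
48.8 [0.5273 0.2561 0.1089] yaw 2.095 [1.569 2.719 0.009] [0.8 0.3 0. ] 0.165 [ 0.41  0.2   1.92  0.    1.02 -0.12]
[466. 158.] 1238 c [621.  347.6] size [16.9 46.1] ang 21.5 z [11.6 14.7]
```

Call:
{"method": "move_arm", "body": {
  "deltas": [
    [[0,0,0.05],[-0.006,-0.4,0],0.8],
    [[0,0,0.092],[-0.013,-0.92,0],0.8],
    [[0,0,0.092],[-0.013,-0.92,0],0.8]
  ]
}}

```text
time: 49.22
tool_pos: [0.5218, 0.1601, 0.1035]
tcp_rot: [-1.373, -2.821, 0.005]
wrist_force: [-1.2, 0.6, -0.0]
width: 0.17
```

Call:
{"method": "move_arm", "body": {
  "deltas": [
    [[0,0,0.05],[-0.006,-0.4,0],0.8],
    [[0,0,0.092],[-0.013,-0.92,0],0.8],
    [[0,0,0.092],[-0.013,-0.92,0],0.8]
  ]
}}

```text
time: 49.6
tool_pos: [0.5215, 0.0693, 0.1044]
tcp_rot: [-1.166, -2.913, 0.001]
wrist_force: [0.3, 0.6, -0.1]
width: 0.167
```

Call:
{"method": "move_arm", "body": {
  "deltas": [
    [[0,0,0.05],[-0.006,-0.4,0],0.8],
    [[0,0,0.092],[-0.013,-0.92,0],0.8],
    [[0,0,0.092],[-0.013,-0.92,0],0.8]
  ]
}}

```text
time: 49.98
tool_pos: [0.5211, -0.0219, 0.1051]
tcp_rot: [-0.953, -2.991, -0.001]
wrist_force: [0.4, 0.3, -0.6]
width: 0.17
```

Call:
{"method": "move_arm", "body": {
  "deltas": [
    [[0,0,0.05],[-0.006,-0.4,0],0.8],
    [[0,0,0.092],[-0.013,-0.92,0],0.8],
    [[0,0,0.092],[-0.013,-0.92,0],0.8]
  ]
}}

```text
time: 50.35
tool_pos: [0.5204, -0.1135, 0.1055]
tcp_rot: [-0.735, -3.053, -0.001]
wrist_force: [-0.2, 0.5, -0.4]
width: 0.17
```

Call:
{"method": "move_arm", "body": {
  "deltas": [
    [[0,0,0.05],[-0.006,-0.4,0],0.8],
    [[0,0,0.092],[-0.013,-0.92,0],0.8],
    [[0,0,0.092],[-0.013,-0.92,0],0.8]
  ]
}}

```text
time: 50.72
tool_pos: [0.5196, -0.2052, 0.1057]
tcp_rot: [-0.512, -3.098, -0.001]
wrist_force: [-0.1, 1.2, -0.1]
width: 0.166
```

Call:
{"method": "move_arm", "body": {
  "deltas": [
    [[0,0,0.05],[-0.006,-0.4,0],0.8],
    [[0,0,0.094],[-0.013,-0.925,-0.3],0.8],
    [[0,0,0.094],[-0.013,-0.925,-0.5],0.8],
    [[0,0,0.094],[-0.013,-0.925,-0.5],0.8],
    [[0,0,0.094],[-0.013,-0.925,-0.5],0.8],
    [[0,0,0.094],[-0.013,-0.925,-0.5],0.8],
    [[0,0,0.094],[-0.013,-0.925,-0.5],0.8]
  ]
}}

```text
time: 51.6
tool_pos: [0.5183, -0.297, 0.0572]
tcp_rot: [0.276, 3.129, -0.0]
wrist_force: [-1.1, 0.5, 0.7]
width: 0.166
```

```bash
python3 rest.py
```

```text
51.6 [ 0.5183 -0.297   0.0572] yaw 2.966 [ 0.276  3.129 -0.   ] [-1.1  0.5  0.7] 0.166 [-0.56  0.28  1.93 -0.    0.93 -1.96]
```

Call:
{"method": "move_arm", "body": {
  "deltas": [
    [[0,0,0],[0,0,-0.2],0.8],
    [[0,0,0],[0,0,-0.38],0.8],
    [[0,0,0],[0,0,-0.42],0.8],
    [[0,0,0],[0,0,-0.42],0.8],
    [[0,0,0],[0,0,-0.42],0.8],
    [[0,0,0],[0,0,-0.42],0.8],
    [[0,0,0],[0,0,-0.42],0.8]
  ]
}}

```text
time: 52.52
tool_pos: [0.5174, -0.2973, 0.0138]
tcp_rot: [-0.277, -3.128, -0.001]
wrist_force: [0.6, 0.4, -0.9]
width: 0.165
```

Call:
{"method": "move_arm", "body": {
  "deltas": [
    [[0,0,0],[0,0,0],0.4],
    [[0,0,0],[0,0,0],0.4],
    [[0,0,0],[0,0,0],0.4],
    [[0,0,0],[0,0,0.5],0.4],
    [[0,0,0],[0,0,1],0.4],
    [[0,0,0],[0,0,1],0.2],
    [[0,0,0],[0,0,1],0.2]
  ]
}}

```text
time: 53.4
tool_pos: [0.5173, -0.2972, 0.1141]
tcp_rot: [-0.277, -3.128, -0.0]
wrist_force: [-0.7, -0.1, -0.5]
width: 0.402
```

```bash
python3 tray.py
```

```text
53.45 [ 0.5166 -0.2967  0.113 ] [-0.8  0.2  0. ]
tray frame [-43.3 -44.3] short dx -2.3 long dx -74.3 [15.9 45.9] 89.8 z [ 9.7 11.5 14.8]
tray frame [-40.8   0.3] short dx 0.2 long dx -71.8 [15.5 46.2] 88.5 z [10.2 11.7 14.8]
tray frame [32.  1.] short dx 73.0 long dx 1.0 [15.5 72.4] 89.5 z [10.  11.4 14.7]
```

Call:
{"method": "move_arm", "body": {
  "deltas": [
    [[0,0,-0.05],[0.07,0.4,0],0.2],
    [[0,0,-0.093],[0.149,0.92,0],0.2],
    [[0,0,-0.093],[0.149,0.92,0],0.2]
  ]
}}

```text
time: 53.82
tool_pos: [0.5308, -0.2017, 0.1116]
tcp_rot: [-0.498, -3.095, -0.004]
wrist_force: [-0.4, -1.0, 0.3]
width: 0.399
```

Call:
{"method": "move_arm", "body": {
  "deltas": [
    [[0,0,-0.05],[0.07,0.4,0],0.2],
    [[0,0,-0.093],[0.149,0.92,0],0.2],
    [[0,0,-0.093],[0.149,0.92,0],0.2]
  ]
}}

```text
time: 54.2
tool_pos: [0.5464, -0.1109, 0.1124]
tcp_rot: [-0.723, -3.053, -0.002]
wrist_force: [0.0, -0.3, -0.3]
width: 0.399
```

Call:
{"method": "move_arm", "body": {
  "deltas": [
    [[0,0,-0.05],[0.07,0.4,0],0.2],
    [[0,0,-0.093],[0.149,0.92,0],0.2],
    [[0,0,-0.093],[0.149,0.92,0],0.2]
  ]
}}

```text
time: 54.58
tool_pos: [0.5619, -0.0198, 0.1129]
tcp_rot: [-0.944, -2.993, -0.001]
wrist_force: [-0.4, 0.1, 0.4]
width: 0.405
```

Call:
{"method": "move_arm", "body": {
  "deltas": [
    [[0,0,-0.05],[0.07,0.4,0],0.2],
    [[0,0,-0.093],[0.149,0.92,0],0.2],
    [[0,0,-0.093],[0.149,0.92,0],0.2]
  ]
}}

```text
time: 54.95
tool_pos: [0.5773, 0.0716, 0.1133]
tcp_rot: [-1.161, -2.917, -0.001]
wrist_force: [-0.2, -0.6, -0.7]
width: 0.402
```

Call:
{"method": "move_arm", "body": {
  "deltas": [
    [[0,0,-0.05],[0.07,0.4,0],0.2],
    [[0,0,-0.093],[0.149,0.92,0],0.2],
    [[0,0,-0.093],[0.149,0.92,0],0.2]
  ]
}}

```text
time: 55.32
tool_pos: [0.5925, 0.1632, 0.1135]
tcp_rot: [-1.371, -2.825, -0.001]
wrist_force: [-0.3, 0.3, 0.6]
width: 0.4
```

Call:
{"method": "move_arm", "body": {
  "deltas": [
    [[0,0,-0.05],[0.07,0.4,0],0.2],
    [[0,0,-0.093],[0.149,0.92,0],0.2],
    [[0,0,-0.093],[0.149,0.92,0],0.2]
  ]
}}

```text
time: 55.7
tool_pos: [0.6076, 0.2549, 0.1136]
tcp_rot: [-1.574, -2.717, -0.001]
wrist_force: [-0.9, -0.2, -1.0]
width: 0.402
```

Call:
{"method": "move_arm", "body": {
  "deltas": [
    [[0,0,-0.05],[0.07,0.4,0],0.2],
    [[0,0,-0.09],[0.149,0.92,0],0.2],
    [[0,0,-0.09],[0.149,0.92,0],0.2],
    [[0,0,-0.09],[0.149,0.92,0],0.2],
    [[0,0,-0.09],[0.149,0.92,0],0.2]
  ]
}}

```text
time: 56.32
tool_pos: [0.6218, 0.3441, 0.1136]
tcp_rot: [-1.768, -2.596, 0.001]
wrist_force: [0.0, -0.9, 0.1]
width: 0.401
```

```bash
python3 rest.py
```

```text
56.325 [0.6218 0.3441 0.1136] yaw 1.946 [-1.768e+00 -2.596e+00  1.000e-03] [ 0.  -0.9  0.1] 0.401 [0.47 0.42 1.63 0.   1.1  0.09]
[312. 191.] 975 c [620.9 348.3] size [15.9 45.7] ang 20.9 z [11.6 14.8]
```

Call:
{"method": "move_arm", "body": {
  "deltas": [
    [[0,0,0],[-0.005,0.012,-0.5],0.2],
    [[0,0,0],[-0.005,0.012,-0.8],0.2],
    [[0,0,0],[-0.005,0.012,-0.8],0.2],
    [[0,0,0],[-0.005,0.012,-0.8],0.2]
  ]
}}

```text
time: 56.88
tool_pos: [0.6222, 0.3477, 0.0355]
tcp_rot: [-1.767, -2.597, -0.004]
wrist_force: [0.1, 0.6, 0.9]
width: 0.399
```

Call:
{"method": "move_arm", "body": {
  "deltas": [
    [[0,0,0],[0,0,-0.15],0.2],
    [[0,0,0],[0,0,-0.28],0.2],
    [[0,0,0],[0,0,-0.28],0.2],
    [[0,0,0],[0,0,-0.28],0.2],
    [[0,0,0],[0,0,-0.28],0.2],
    [[0,0,0],[0,0,-0.28],0.8],
    [[0,0,0],[0,0,-0.28],0.8],
    [[0,0,0],[0,0,-0.28],0.8],
    [[0,0,0],[0,0,-0.28],0.8]
  ],
  "grip_force": 40
}}

```text
time: 58.0
tool_pos: [0.6218, 0.3482, 0.0068]
tcp_rot: [-1.766, -2.597, -0.003]
wrist_force: [0.2, 0.1, 3.8]
width: 0.165
```

Call:
{"method": "move_arm", "body": {
  "deltas": [
    [[0,0,0],[0,0,0.3],0.8],
    [[0,0,0],[0,0,0.7],0.8],
    [[0,0,0],[0,0,1],0.8],
    [[0,0,0],[0,0,1],0.8]
  ]
}}

```text
time: 58.5
tool_pos: [0.6233, 0.3489, 0.1096]
tcp_rot: [1.766, 2.596, 0.01]
wrist_force: [-0.0, -0.6, -0.1]
width: 0.167
```

```bash
python3 rest.py
```

```text
58.5 [0.6233 0.3489 0.1096] yaw 1.947 [1.766 2.596 0.01 ] [-0.  -0.6 -0.1] 0.167 [0.47 0.42 1.63 0.   1.09 0.1 ]
```

Call:
{"method": "move_arm", "body": {
  "deltas": [
    [[0,0,0.05],[-0.08,-0.5,0],0.8],
    [[0,0,0.108],[-0.16,-1,0],0.8],
    [[0,0,0.108],[-0.16,-1,0],0.8]
  ]
}}

```text
time: 58.92
tool_pos: [0.6026, 0.244, 0.1029]
tcp_rot: [-1.542, -2.732, 0.007]
wrist_force: [0.4, 0.6, 0.4]
width: 0.168
```

Call:
{"method": "move_arm", "body": {
  "deltas": [
    [[0,0,0.05],[-0.08,-0.5,0],0.8],
    [[0,0,0.108],[-0.16,-1,0],0.8],
    [[0,0,0.108],[-0.16,-1,0],0.8]
  ]
}}

```text
time: 59.3
tool_pos: [0.5876, 0.1455, 0.1041]
tcp_rot: [-1.306, -2.853, 0.003]
wrist_force: [0.2, 0.6, 0.2]
width: 0.171
```

Call:
{"method": "move_arm", "body": {
  "deltas": [
    [[0,0,0.05],[-0.08,-0.5,0],0.8],
    [[0,0,0.108],[-0.16,-1,0],0.8],
    [[0,0,0.108],[-0.16,-1,0],0.8]
  ]
}}

```text
time: 59.68
tool_pos: [0.5725, 0.0465, 0.1048]
tcp_rot: [-1.061, -2.954, -0.0]
wrist_force: [0.6, 1.1, -0.3]
width: 0.166
```

Call:
{"method": "move_arm", "body": {
  "deltas": [
    [[0,0,0.05],[-0.08,-0.5,0],0.8],
    [[0,0,0.108],[-0.16,-1,0],0.8],
    [[0,0,0.108],[-0.16,-1,0],0.8]
  ]
}}

```text
time: 60.05
tool_pos: [0.5573, -0.053, 0.1054]
tcp_rot: [-0.807, -3.034, -0.001]
wrist_force: [0.2, 0.4, -0.1]
width: 0.165
```

Call:
{"method": "move_arm", "body": {
  "deltas": [
    [[0,0,0.05],[-0.08,-0.5,0],0.8],
    [[0,0,0.108],[-0.16,-1,0],0.8],
    [[0,0,0.108],[-0.16,-1,0],0.8]
  ]
}}

```text
time: 60.42
tool_pos: [0.542, -0.1527, 0.1058]
tcp_rot: [-0.547, -3.092, -0.002]
wrist_force: [0.8, 0.5, -1.5]
width: 0.168
```

Call:
{"method": "move_arm", "body": {
  "deltas": [
    [[0,0,0.05],[-0.08,-0.5,0],0.8],
    [[0,0,0.108],[-0.16,-1,-0.3],0.8],
    [[0,0,0.108],[-0.16,-1,-0.5],0.8],
    [[0,0,0.108],[-0.16,-1,-0.5],0.8],
    [[0,0,0.108],[-0.16,-1,-0.5],0.8],
    [[0,0,0.108],[-0.16,-1,-0.5],0.8],
    [[0,0,0.108],[-0.16,-1,-0.5],0.8]
  ]
}}

```text
time: 61.3
tool_pos: [0.5262, -0.2517, 0.0571]
tcp_rot: [0.276, 3.129, -0.0]
wrist_force: [0.3, -0.6, -1.0]
width: 0.165
```

```bash
python3 rest.py; python3 tray.py
```

```text
61.3 [ 0.5262 -0.2517  0.0571] yaw 2.966 [ 0.276  3.129 -0.   ] [ 0.3 -0.6 -1. ] 0.165 [-0.49  0.26  1.96 -0.    0.92 -1.88]
61.4 [ 0.5258 -0.252   0.0568] [-0.2 -0.5  0.1]
tray frame [-40.1  -2.1] short dx 0.9 long dx -71.1 [32.5 53.1] 88.0 z [ 9.9 11.6 14.7]
tray frame [6.2 1.2] short dx 47.2 long dx -24.8 [16.  21.6] 88.6 z [ 8.2 11.8 14.9]
```

Call:
{"method": "move_arm", "body": {
  "deltas": [
    [[0,0,0],[0,0,-0.2],0.8],
    [[0,0,0],[0,0,-0.38],0.8],
    [[0,0,0],[0,0,-0.42],0.8],
    [[0,0,0],[0,0,-0.42],0.8],
    [[0,0,0],[0,0,-0.42],0.8],
    [[0,0,0],[0,0,-0.42],0.8],
    [[0,0,0],[0,0,-0.42],0.8]
  ]
}}

```text
time: 62.28
tool_pos: [0.5252, -0.2521, 0.0138]
tcp_rot: [-0.277, -3.128, -0.001]
wrist_force: [0.4, -0.0, -0.4]
width: 0.164
```

Call:
{"method": "move_arm", "body": {
  "deltas": [
    [[0,0,0],[0,0,0],0.4],
    [[0,0,0],[0,0,0],0.4],
    [[0,0,0],[0,0,0],0.4],
    [[0,0,0],[0,0,0.5],0.4],
    [[0,0,0],[0,0,1],0.4],
    [[0,0,0],[0,0,1],0.2],
    [[0,0,0],[0,0,1],0.2]
  ]
}}

```text
time: 63.15
tool_pos: [0.5251, -0.252, 0.1141]
tcp_rot: [-0.277, -3.128, -0.001]
wrist_force: [-0.4, 0.9, -1.1]
width: 0.403
```

Call:
{"method": "move_arm", "body": {
  "deltas": [
    [[0,0,0],[0,0.4,0.5],0],
    [[0,0,0],[0,0.8,1],0],
    [[0,0,0],[0,0.8,1],0],
    [[0,0,0],[0,0.8,1],0],
    [[0,0,0],[0,0.8,1],0],
    [[0,0,0],[0,0.8,1],0],
    [[0,0,0],[0,0.8,1],0]
  ]
}}

```text
time: 64.03
tool_pos: [0.5247, -0.1724, 0.2129]
tcp_rot: [-0.278, -3.126, -0.001]
wrist_force: [-0.5, -0.7, -0.2]
width: 0.501
```

```bash
cat > fin.py <<'E'
import tray
from h import *
W,d=tray.W,tray.d
BY=.182;BO=np.array([.5607,-.0838,.006]);Bx=np.array([[np.cos(BY),np.sin(BY),0],[-np.sin(BY),np.cos(BY),0],[0,0,1]])
Wb=(W-BO)@Bx.T*1000
m=(d>.05)&(abs(Wb[...,2]-30)<2)&(abs(Wb[...,:2])<33.5).all(-1)&masks(tray.im)['red']
P=Wb[m];print('pile',m.sum(),np.percentile(P,[.5,99.5],axis=0).round(1))
im,d,ci=snap('top');W=world(d,ci)
print('top blue left',[b['px'] for b in blobs(tray.masks2(im)&masks(im)['blue'],W,15)])
E
python3 fin.py
```

```text
64.075 [ 0.5249 -0.1724  0.2133] [ 0.6 -0.4 -0.6]
tray frame [-42.3  -2.1] short dx -1.3 long dx -73.3 [33.2 47.9] 86.8 z [10.  11.7 14.9]
tray frame [-40.8  46.2] short dx 0.2 long dx -71.8 [45.9 16.3] 1.0 z [ 9.8 11.6 14.7]
tray frame [29.   0.8] short dx 70.0 long dx -2.0 [65.4 16.6] 0.2 z [10.  11.4 14.7]
pile 1434 [[-30.9 -31.3  28.4]
 [ 27.5  30.3  31.8]]
top blue left [array([400., 204.]), array([422., 207.]), array([632., 383.])]
```

View pics/wt.png

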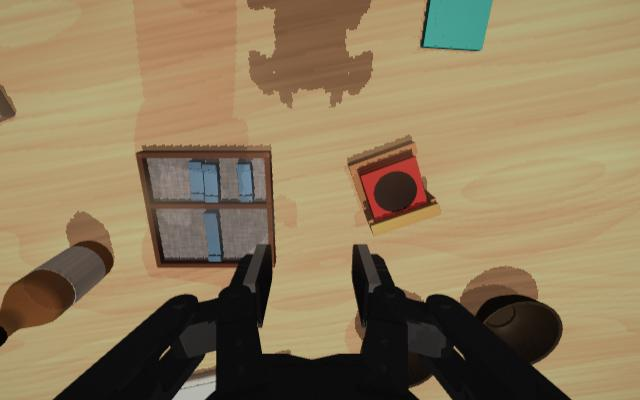

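Wrist view: the box pile is fine at (395,185). In the tray the first-laid short, which was at y=-44, now sits beside the middle one (197,180 and 210,182), so it was knocked. I'll check that both still lie flat.

```bash
cat > near.py <<'E'
import tray
from tray import *
y=-.177;O=np.array([.5577,-.3043,.006]);B=np.array([[np.cos(y),np.sin(y),0],[-np.sin(y),np.cos(y),0],[0,0,1]])
Wt=(W-O)@B.T*1000
m=(d>.05)&masks2(im)&(abs(Wt[...,0]+41)<29)&(abs(Wt[...,1])<66)&(Wt[...,2]>7)
P=Wt[m]
for lo in range(-28,20,3):
    q=P[(P[:,1]>=lo)&(P[:,1]<lo+3)]
    if len(q)>5:
        mid=q[abs(q[:,0]+41)<13];print(lo,len(q),'x',np.percentile(q[:,0],[1,99]).round(1),'midz',np.median(mid[:,2]).round(2) if len(mid) else None)
h,w=im.shape[:2]
cv2.imwrite('pics/crop.png',cv2.resize(im[130:280,120:290,::-1],None,fx=4,fy=4,interpolation=2))
E
python3 near.py
```

```text
64.175 [ 0.5252 -0.1723  0.2138] [ 0.2 -0.   0.1]
tray frame [-42.   -2.2] short dx -1.0 long dx -73.0 [32.9 47.6] 87.2 z [ 9.9 11.7 15. ]
tray frame [-41.1  46.2] short dx -0.1 long dx -72.1 [45.5 16.1] 0.6 z [ 9.9 11.6 14.9]
tray frame [28.9  1. ] short dx 69.9 long dx -2.1 [16.5 64.7] 89.9 z [10.  11.5 14.6]
-19 62 x [-64.6 -21.1] midz 11.19
-16 93 x [-66.  -21.6] midz 11.35
-13 98 x [-65.9 -21.7] midz 11.4
-10 96 x [-65.8 -22.6] midz 11.21
-7 98 x [-65.9 -21. ] midz 11.22
-4 100 x [-65.8 -20.1] midz 10.8
-1 96 x [-63.5 -19. ] midz 11.06
2 97 x [-63.1 -19. ] midz 11.27
5 96 x [-63.2 -19. ] midz 11.3
8 104 x [-63.1 -17.7] midz 11.16
11 113 x [-63.1 -18.3] midz 10.84
14 21 x [-62.3 -42.3] midz 8.13
```

View pics/crop.png

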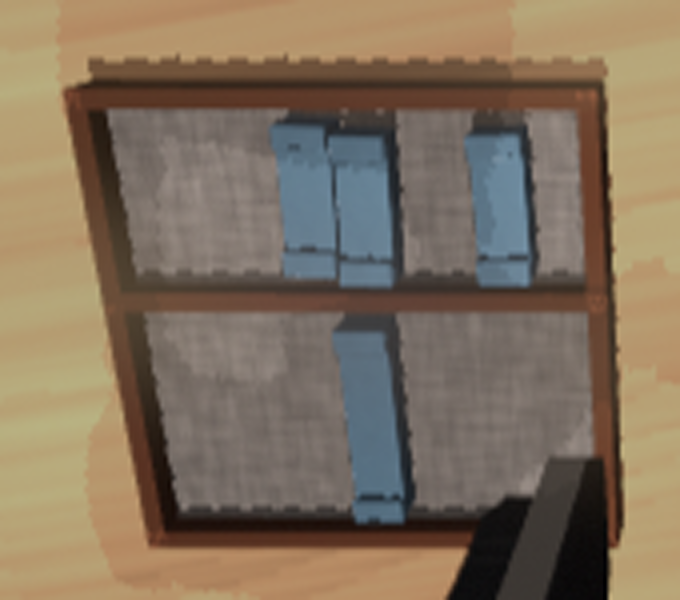

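Both are flat and parallel (mid tops 11.2 mm above the row floor, within 3 mm of the row's middle line), so nothing needs mending. Handing in.

```bash
python3 -c "
from workcell import order
print(order.finish_job())"
```

```text
the job is handed in; nothing more can be done
None
```

The job is handed in at about 64 s of the 210 s. The hand-in gave no verdict.

**Coasters:** I laid coaster_c on the other two and lifted all three as one pile. I tilted it 0.30 rad under the keeper bar, levelled it and released it. Just after release its top stood 30.2 mm above the box floor, with a slope of about 0.001. At the last check, its visible edges put it within about 1 mm of the box centre.

**Rests:** four were present, three short and one long. All lie flat and crosswise in their rows, within 3 mm of the middle line and 5 degrees of crosswise. Their ridge tops read 14.6–15 mm above the row floor, against 14 mm nominal.

**One knock:** after I had laid it, a short rest at y = −44 mm moved along its row and now lies against the middle one, at about y = −11 mm. It is still flat and aligned, so I left it.

**Left alone:** I did not touch the bowls, the sauce bottle or the turquoise look-alikes. I took no separate measurement of them at the end. The arm was clear of everything when I handed in.

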